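Change the bending collar on a jeweller's strip bender

TASK

Change the strip bender over to the biggest collar. First clear the way: take the second-biggest collar off the big wooden stand and the smallest collar off the small wooden stand, and lay both flat in the shallow tray. Then put the collar that is on the bender's pin down at the bottom of the small stand, put the biggest collar on the bender's pin, and put the two collars in the tray back on the stands they came from (the smallest on top), all fully down and let go, leaving the caliper and the tweezers where they lie.

Things in the scene. Friction and masses are not known exactly. Their poses are not given: they have to be found in the camera images.
- collar_biggest_mid (a point): the biggest collar: turned steel ring with a shallow groove round its rim, 64 mm across and 20 mm high (flat faces up and down), with a 20 mm hole through its middle, about 420 g. It starts at the bottom of the big stand's peg, under the second-biggest collar. The point is its centre, half-way up; its z axis is the axis of the hole, upright. Grasp it across its outside from above.
- collar_second_mid (a point): the second-biggest collar: turned steel ring with a shallow groove round its rim, 54 mm across and 20 mm high (flat faces up and down), with a 20 mm hole through its middle, about 290 g. It starts on the big stand's peg, on top of the biggest collar. The point is its centre, half-way up; its z axis is the axis of the hole, upright. Grasp it across its outside from above.
- collar_third_mid (a point): the third-biggest collar: turned steel ring with a shallow groove round its rim, 44 mm across and 20 mm high (flat faces up and down), with a 20 mm hole through its middle, about 180 g. It starts on the bender's pin. The point is its centre, half-way up; its z axis is the axis of the hole, upright. Grasp it across its outside from above.
- collar_smallest_mid (a point): the smallest collar: turned steel ring with a shallow groove round its rim, 34 mm across and 20 mm high (flat faces up and down), with a 20 mm hole through its middle, about 90 g. It starts alone at the bottom of the small stand's peg. The point is its centre, half-way up; its z axis is the axis of the hole, upright. Grasp it across its outside from above.
- big_stand_seat (a point): seat of the bigger round wooden stand (foot 90 mm across, fixed) with an upright steel peg, 12 mm thick, rising 46 mm above the seat, top 12 mm tapered. The point lies on the peg's axis where the lowest collar rests, 16 mm above the bench; z up. It is the home of the biggest and the second-biggest collar.
- small_stand_seat (a point): seat of the smaller round wooden stand (foot 66 mm across, fixed) with an upright steel peg, 12 mm thick, rising 46 mm above the seat, top 12 mm tapered. The point lies on the peg's axis where the lowest collar rests, 16 mm above the bench; z up. It is the home of the third-biggest collar and, on top of that, of the smallest.
- bender_seat (a point): seat of the small grey lever bender's upright pin (14 mm thick, rises 36 mm above the seat, top 12 mm tapered): on the pin's axis, where a collar rests, 20 mm above the bench; z up. Base plate 150 x 84 x 12 mm, fixed. The parked lever's roller and a strip stop stand 40 mm and more from the axis on its +x side (robot's far side), up to 43 mm above the bench; the +y and -y sides are clear.
- tray_floor (a point): shallow tray, fixed to the bench, light wooden rim and grey felt floor, 160 mm (its x) by 112 mm (its y) outside, 148 by 100 mm inside the rim. The point is the middle of the floor's upper side, 6 mm above the bench; the rim stands 5 mm above the floor. There is room for two collars side by side along its x axis (35 mm either way from the middle).
- caliper: sliding caliper lying on the bench between the robot and the stands, 48 x 154 x 13 mm, not part of the work. Origin under its middle, y along its beam.
- tweezers: fine steel tweezers lying on the bench near its front edge, 13 x 142 x 9 mm, not part of the work. Origin under their middle, y along them.

How it is judged:
On the way:
1. the second-biggest and the smallest collar both lie flat in the tray, let go (x of collar_second_mid in the frame of tray_floor between -0.077 and 0.077 m and y of collar_second_mid in the frame of tray_floor between -0.053 and 0.053 m and z of collar_second_mid in the frame of tray_floor between 0.006 and 0.014 m and angle between each of collar_second_mid, collar_smallest_mid's own z axis and vertical below 0.12 rad and x of collar_smallest_mid in the frame of tray_floor between -0.077 and 0.077 m and y of collar_smallest_mid in the frame of tray_floor between -0.053 and 0.053 m and z of collar_smallest_mid in the frame of tray_floor between 0.006 and 0.014 m and linear speed of each of collar_second, collar_smallest below 0.01 m/s and contact force between each of collar_second, collar_smallest and the fingers below 0.05 N), for 0.2 s.
At the end, for the whole second after the job is handed in: The biggest collar is on the bender's pin, the third-biggest at the bottom of the small stand's peg with the smallest on top of it, the second-biggest at the bottom of the big stand's peg: each within 8 mm of the pin's axis, within 4 mm of fully down and level within 0.08 rad, let go and at rest (horizontal distance between collar_biggest_mid and bender_seat below 0.008 m and z of collar_biggest_mid in the frame of bender_seat between 0.006 and 0.014 m and angle between each of collar_biggest_mid, collar_third_mid, collar_smallest_mid, collar_second_mid's own z axis and vertical below 0.08 rad and horizontal distance between each of collar_third_mid, collar_smallest_mid and small_stand_seat below 0.008 m and z of collar_third_mid in the frame of small_stand_seat between 0.006 and 0.014 m and z of collar_smallest_mid in the frame of small_stand_seat between 0.026 and 0.034 m and horizontal distance between collar_second_mid and big_stand_seat below 0.008 m and z of collar_second_mid in the frame of big_stand_seat between 0.006 and 0.014 m and linear speed of each of collar_biggest, collar_second, collar_third, collar_smallest below 0.01 m/s and contact force between each of collar_biggest, collar_second, collar_third, collar_smallest and the fingers below 0.05 N); the robot touches nothing.
It fails at once if the caliper or the tweezers are shoved more than 20 mm from where they lay (distance of any of caliper, tweezers from where it was at the start of the episode above 0.02 m).
It also fails if it takes over 115 s, if anything falls off the work surface, if the arm or the gripper's body presses on something with over 40 N, if the wrist force passes 120 N, or if a joint passes its speed limit or range.

ROBOT

A 7-joint arm with a two-finger parallel gripper is mounted at the origin on a cart in front of the work surface, level with it; the furniture and walls round the work are solid. World frame = base frame: x ahead of the robot, y to its left, z up, the work surface at z = 0. Lengths are in m, angles in rad, forces in N, time in s.
With the tool pointing down it reaches from about 0.4 to 0.875 m from the base axis. Payload 6.5 kg.
Tool frame: the origin (TCP) lies at the centre of the arm's flange, where the gripper is bolted on; the fingertips stand 166 mm ahead of it and the grasp point (between the pads) lies robot.pinch_z ahead of it (robot.pinch_z is the distance from the TCP to the grasp point, in m); z points along the fingers, x is the direction in which the jaws open and shut, and the axes are right-handed (so a half turn about z gives the same grasp; the last joint's range is limited). The gripper opens to 88 mm and grips with 3 to 60 N. Pads are 18 mm wide; open, the fingers measure 123 mm over their backs; the gripper's body (75 mm by 187 mm) begins 45 mm behind the grasp point.
Start: joints at [-1.347, 0.536, -0.004, 1.538, 0.003, 1.067, -0.071], TCP at [0.186, 0.623, 0.405] pointing down, gripper open.
Joint ranges: [-2.7, 2.7], [-0.37, 2.16], [-1.27, 1.26], [0.24, 2.4], [-1.31, 4.45], [0.19, 1.91], [-2.76, 2.76]. Speed limits (rad/s): [2.39, 2.39, 3.14, 3.14, 3.14, 3.14, 3.14].

INTERFACE

Orientations are given as a 3x3 rotation matrix whose columns are the frame's x, y, z axes.
In Python, from station import robot, viewer gives the robot as it stands.
- The arm moves only by the tool drive_tool, never from a script. Its argument "motion" is a list of rows, each a list of 3 entries, a list of its own where there are three numbers: the shift along the tool's x, y, z in cm, then the turn, a rotation vector about the tool's x, y, z in rad, then the opening, from -1 (shut) to 1 (fully open). In form: [[[dx, dy, dz], [wx, wy, wz], hand], ...]. A call has 1 to 20 rows; each row is the pose to reach, as a shift and turn from the pose commanded when the call began, along the tool's axes at that moment; what a row does not reach only later rows make up. A row lasts 1/10 s, in which the tool goes at most 50 mm and 8.59 degrees, less where a joint would pass 70% of its speed; a pose out of reach is approached as far as the arm can. A call with a gripper value outside its range is refused whole. The fingers move at their own pace and stop on an object; the grip force is fixed at half the most. Time passes only in rows, so rows that repeat a pose let the fingers close. It gives the time, the measured TCP pose, the force and the opening at its end, in the units of the state.
- robot.get_obs(): the state, without advancing time (a new reading comes with each control period).
- viewer.get_image(name): name is "side" or "top"; returns the picture (400x640x3 uint8, red, green, blue); there is no depth.
- viewer.camera_info(name): a dict with "mtx" (3x3 intrinsics, pixels), "k1" (the pictures are not rectified: a ray, as slopes to the right and down, at radius r is drawn at 1 + k1 r^2 times it, then the intrinsics apply), "position" and "orientation" of the camera in the world. Camera axes: x right, y up, looking along -z (the intrinsics and any distortion apply to the point x, -y, -z); pixel columns grow to the right and rows downward; lengths in m; the calibration is good to about 2 mm. A picture is of the moment at which its call begins. camera_info takes no time and is no camera call.
- robot.hand_in(): hands the job in, once; it reports no verdict.
The state is a dict: "time": time; "joint_positions": joint angles; "dq": joint speeds; "joint_torque": joint torques, N m; "eef_pos": TCP position; "eef_rot": TCP orientation; "contact_force": force on the tool from outside, world axes, zero at the start; "torque": the same for the moment, N m; "opening": finger opening in m.
Only numpy, scipy, OpenCV 4.12 (cv2) and the standard library are available. Lean on these libraries where they do the work, as an engineer would, in place of code of your own. Each camera call takes 0.05 s, during which the arm holds its last target.

## Working session

There is one attempt and no reset: what is moved stays moved. The work goes in short steps, Python scripts to look and compute and a tool call to move; the robot and the scene stay as the last step left them, time stands still between calls to the robot, and variables do not carry over. Pictures are saved under pics/ and viewed, and the job is handed in when it is done.

Besides the shell and the picture viewer there is one more tool, called after "Emit:" as name([rows], argument=value, ...), one row to a line, values as JSON. drive_tool: Moves the arm, as the interface text tells. Its arguments: {"type":"object","properties":{"motion":{"type":"array","items":{"type":"array"}}},"required":["motion"]}

```bash
mkdir -p pics; ls; cat > h.py <<'E'
from station import robot, viewer
import numpy as np, cv2
def snap(n,f):
    im=viewer.get_image(n); cv2.imwrite('pics/'+f,im[:,:,::-1]); return im
E
python3 - <<'E'
from h import *
print(robot.pinch_z); print(robot.get_obs())
for n in('side','top'):
    print(n,viewer.camera_info(n)); snap(n,n+'0.png')
E
```

```text
pics
0.1473
{'time': 0.0, 'joint_positions': array([-1.34718286,  0.53715346, -0.00442869,  1.53886171,  0.00259344,
        1.06724549, -0.07118059]), 'dq': array([-2.72723375e-03,  3.17968825e-04, -9.35438494e-04,  5.01128289e-05,
       -1.64847962e-03,  2.63177355e-03,  9.05513156e-04]), 'joint_torque': array([ 2.11336902e-05, -5.70985579e+01,  9.91076566e-01, -2.51598126e+01,
       -5.61970635e-02,  1.78985344e-02,  1.64482653e-04]), 'eef_pos': array([0.18566119, 0.62258672, 0.4038516 ]), 'eef_rot': array([[ 2.85696889e-01,  9.58319968e-01, -3.57167699e-04],
       [ 9.58318600e-01, -2.85697086e-01, -1.62345788e-03],
       [-1.65783387e-03,  1.21536415e-04, -9.99998618e-01]]), 'contact_force': array([ 0.60884649, -0.33368209,  0.3319945 ]), 'torque': array([ 0.05742569, -0.02877985, -0.049832  ]), 'opening': 0.08777222164170641}
side {'mtx': array([[493.6494374 ,   0.        , 310.05714106],
       [  0.        , 493.6494374 , 201.43400983],
       [  0.        ,   0.        ,   1.        ]]), 'k1': 0.022957394136954214, 'position': array([0.18561191, 0.46031317, 0.73553923]), 'orientation': array([[-0.91288262,  0.27365941, -0.30291227],
       [-0.40794741, -0.63877491,  0.6523385 ],
       [-0.01497419,  0.71908076,  0.69476517]])}
top {'mtx': array([[411.95431625,   0.        , 318.63835806],
       [  0.        , 411.95431625, 194.07957032],
       [  0.        ,   0.        ,   1.        ]]), 'k1': 0.011196855979861928, 'position': array([ 0.32336533, -0.18819855,  0.8874802 ]), 'orientation': array([[ 0.02378136,  0.98227311, -0.18594078],
       [-0.9997115 ,  0.02273921, -0.00773573],
       [-0.00337045,  0.1860711 ,  0.9825305 ]])}
```

View pics/side0.png

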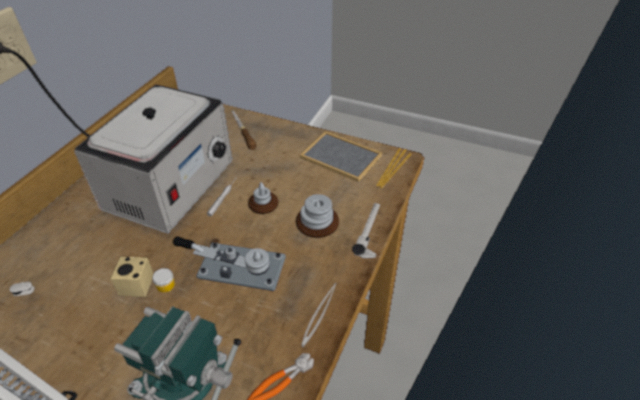

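View pics/top0.png

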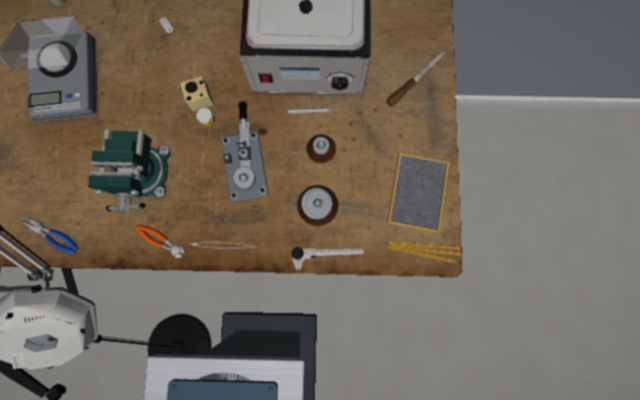

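```bash
cat >> h.py <<'E'
def ray(n,uv,ci=None):
    c=ci or viewer.camera_info(n)
    K=c['mtx']; p=cv2.undistortPoints(np.array([[uv]],float),K,np.array([c['k1'],0,0,0,0.]))[0,0]
    d=c['orientation']@np.array([p[0],-p[1],-1.]); return c['position'],d
def onplane(n,uv,z):
    o,d=ray(n,uv); return o+d*(z-o[2])/d[2]
def two(uvs,uvt):
    o1,d1=ray('side',uvs);o2,d2=ray('top',uvt)
    A=np.stack([d1,-d2],1);s=np.linalg.lstsq(A,o2-o1,rcond=None)[0]
    a=o1+s[0]*d1;b=o2+s[1]*d2; return (a+b)/2,np.linalg.norm(a-b)
def proj(n,P):
    c=viewer.camera_info(n);q=c['orientation'].T@(np.array(P)-c['position'])
    x,y=q[0]/-q[2],-q[1]/-q[2];k=1+c['k1']*(x*x+y*y);K=c['mtx']
    return np.array([K[0,0]*x*k+K[0,2],K[1,1]*y*k+K[1,2]])
def crop(n,f,x0,y0,w,h,s,im=None):
    if im is None: im=viewer.get_image(n)
    cv2.imwrite('pics/'+f,cv2.resize(im[y0:y0+h,x0:x0+w,::-1],None,fx=s,fy=s,interpolation=cv2.INTER_CUBIC))
E
python3 - <<'E'
from h import *
s=cv2.imread('pics/side0.png')[:,:,::-1];t=cv2.imread('pics/top0.png')[:,:,::-1]
crop('s','cs.png',190,130,200,150,4,s)
crop('t','ct.png',215,95,150,140,4,t)
crop('t','ctr.png',380,140,80,100,5,t)
E
```

```text
(no output)
```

View pics/cs.png

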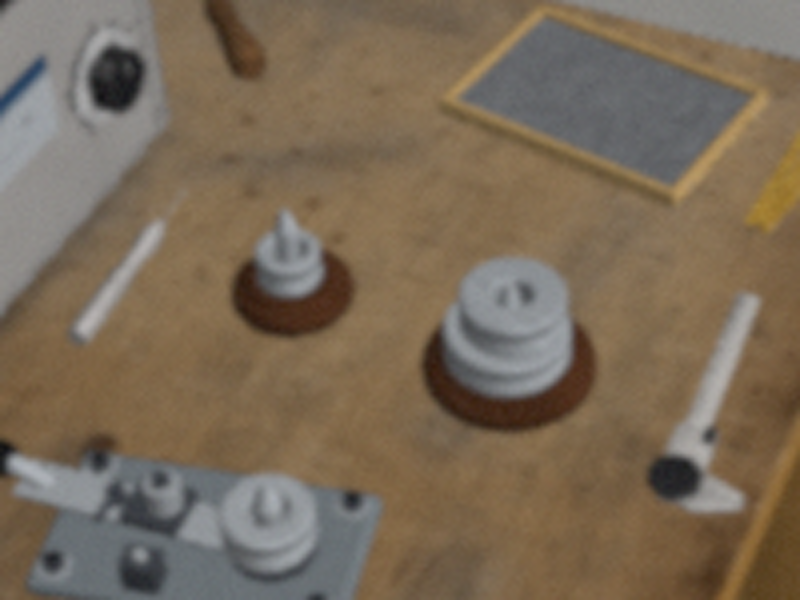

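View pics/ct.png

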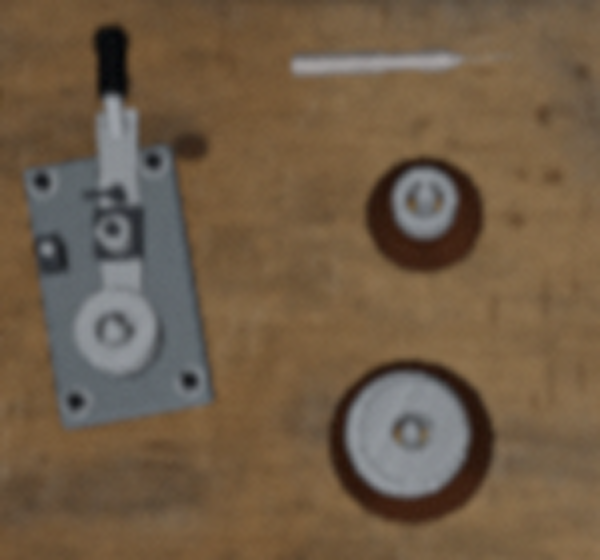

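View pics/ctr.png

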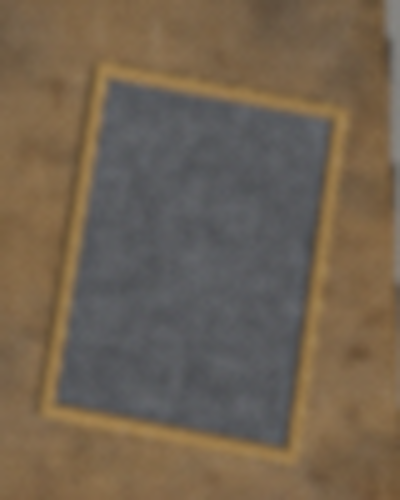

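```bash
cat > m.py <<'E'
from h import *
S=lambda x,y:(190+(x+.5)/4-.5,130+(y+.5)/4-.5)
T=lambda x,y:(215+(x+.5)/4-.5,95+(y+.5)/4-.5)
R=lambda x,y:(380+(x+.5)/5-.5,140+(y+.5)/5-.5)
for nm,a,b in [('second top',(514,297),(411,432)),('small top',(289,247),(425,201)),('small tip',(287,211),(428,190)),('third top',(270,509),(115,331))]:
    print(nm,*two(S(*a),T(*b)))
for nm,a,b,zz in [('second',(514,297),(411,432),.056),('small',(289,247),(425,201),.036),('third',(270,509),(115,331),.040)]:
    print(nm,onplane('side',S(*a),zz),onplane('top',T(*b),zz))
# feet masks
t=cv2.imread('pics/top0.png');s=cv2.imread('pics/side0.png')
for n,im,bx in[('top',t,[(300,130,340,165),(292,182,345,228)]),('side',s,[(243,185,285,216),(290,190,345,240)])]:
    hsv=cv2.cvtColor(im,cv2.COLOR_BGR2HSV)
    for x0,y0,x1,y1 in bx:
        sub=im[y0:y1,x0:x1].astype(int)
        b,g,r=sub[...,0],sub[...,1],sub[...,2]
        m=((r<105)&(r-b>22)&(g<65)).astype(np.uint8)
        c=max(cv2.findContours(m,0,1)[0],key=cv2.contourArea);hl=cv2.convexHull(c)
        e=cv2.fitEllipse(hl);u=(e[0][0]+x0,e[0][1]+y0)
        print(n,'foot',u,e[1],onplane(n,u,.008))
# tray
co=[(101,65),(347,110),(296,460),(44,412)]
sc=[(545,8),(768,95),(676,200),(444,100)]
P=[onplane('top',R(*c),.011) for c in co];Q=[onplane('side',S(*c),.011) for c in sc]
print(np.round(P,4));print(np.mean(P,0));print(np.round(Q,4),np.mean(Q,0))
v=P[2]-P[0];print('2view corners')
for c,d in zip(co,sc): print(two(S(*d),R(*c)))
E
python3 m.py
```

```text
second top [ 0.46409133 -0.17923452  0.05442952] 0.0019508674245903629
small top [ 0.5933049  -0.18339845  0.03717204] 0.0026126666418460195
small tip [ 0.59230931 -0.18479353  0.06126882] 0.0037900660428450052
third top [ 0.51672323 -0.02173209  0.04087025] 0.00197783435477887
second [ 0.46444459 -0.17767106  0.056     ] [ 0.46286873 -0.17949087  0.056     ]
small [ 0.59541437 -0.18448046  0.036     ] [ 0.59235509 -0.18374364  0.036     ]
third [ 0.51818189 -0.02225703  0.04      ] [ 0.51594355 -0.02187115  0.04      ]
top foot (320.67539405822754, 148.20870780944824) (28.472768783569336, 29.373804092407227) [ 0.59349057 -0.18332977  0.008     ]
top foot (317.265417098999, 204.910062789917) (40.4042854309082, 41.39566421508789) [ 0.4659094  -0.17887329  0.008     ]
side foot (262.4447212219238, 202.46422958374023) (21.85426902770996, 29.578659057617188) [ 0.59436347 -0.18015656  0.008     ]
side foot (316.51638412475586, 221.0343017578125) (32.3338623046875, 42.53572082519531) [ 0.46727422 -0.17552203  0.008     ]
[[ 0.5864 -0.358   0.011 ]
 [ 0.5683 -0.4654  0.011 ]
 [ 0.414  -0.4384  0.011 ]
 [ 0.432  -0.3317  0.011 ]]
[ 0.50020213 -0.39838535  0.011     ]
[[ 0.5669 -0.4621  0.011 ]
 [ 0.4136 -0.4336  0.011 ]
 [ 0.4312 -0.3255  0.011 ]
 [ 0.5862 -0.3554  0.011 ]] [ 0.49946309 -0.3941482   0.011     ]
2view corners
(array([ 0.53762324, -0.34239172,  0.10677362]), np.float64(0.0392401805838598))
(array([ 0.49375759, -0.4647184 ,  0.00272237]), np.float64(0.1482137435611584))
(array([ 0.45020415, -0.46742175, -0.11399865]), np.float64(0.048352379698300633))
(array([ 0.48275945, -0.29311874,  0.0869359 ]), np.float64(0.13106922529431037))
```

```bash
cat >> h.py <<'E'
from scipy.spatial.transform import Rotation as Ro
def go(*wps,yaw=-90):
    o=robot.get_obs();R=o['eef_rot'];p=o['eef_pos']
    y=np.deg2rad(yaw);T=np.array([[np.cos(y),np.sin(y),0],[np.sin(y),-np.cos(y),0],[0,0,-1.]])
    rv=Ro.from_matrix(R.T@T).as_rotvec()
    print('t',round(o['time'],2),'pos',np.round(p,4),'rv',np.round(rv,4),'F',np.round(o['contact_force'],1),'op',round(o['opening'],4))
    for w in wps: print(w,np.round(R.T@(np.array(w)-p)*100,2))
E
python3 - <<'E'
from h import *
go((.42,.32,.4),(.46,.07,.38),(.4645,-.179,.32))
print(proj('top',[.186,.623,.405]),proj('side',[.186,.623,.405]), proj('top',[.3,.3,0]))
E
```

```text
t 0.1 pos [0.1856 0.6226 0.404 ] rv [2.2000e-03 1.0000e-04 2.8519e+00] F [ 0.5 -0.2 -0.7] op 0.0882
(0.42, 0.32, 0.4) [-22.31  31.1    0.43]
(0.46, 0.07, 0.38) [-45.12  42.08   2.47]
(0.4645, -0.179, 0.32) [-68.85  49.62   8.51]
[-445.44542902  388.02351361] [  18.80716868 1811.56124517] [ 88.15835339 278.07768292]
```

```bash
python3 - <<'E'
from h import *
for z in (0,.2,.4,.6):
    print(z,onplane('top',(40,330),z),onplane('top',(50,275),z),onplane('top',(180,340),z),onplane('top',(270,385),z),onplane('top',(130,175),z))
    print('  side',onplane('side',(20,375),z))
crop('top','c1.png',0,200,330,200,2.4); 
E
```

```text
0 [0.19371408 0.38476777 0.        ] [0.30464203 0.38082267 0.        ] [0.18008597 0.09593807 0.        ] [ 0.09825447 -0.09268535  0.        ] [0.52457695 0.23664043 0.        ]
  side [0.76578894 0.30877493 0.        ]
0.2 [0.22293191 0.25564572 0.2       ] [0.30886146 0.25258967 0.2       ] [0.212375   0.03190586 0.2       ] [ 0.14898481 -0.11420993  0.2       ] [0.47923248 0.14089993 0.2       ]
  side [0.60803337 0.34997959 0.2       ]
0.4 [0.25214975 0.12652366 0.4       ] [0.31308089 0.12435668 0.4       ] [ 0.24466403 -0.03212636  0.4       ] [ 0.19971515 -0.13573451  0.4       ] [0.433888   0.04515944 0.4       ]
  side [0.45027781 0.39118426 0.4       ]
0.6 [ 0.28136759 -0.00259839  0.6       ] [ 0.31730032 -0.00387632  0.6       ] [ 0.27695305 -0.09615858  0.6       ] [ 0.25044549 -0.1572591   0.6       ] [ 0.38854353 -0.05058106  0.6       ]
  side [0.29252224 0.43238893 0.6       ]
```

View pics/c1.png

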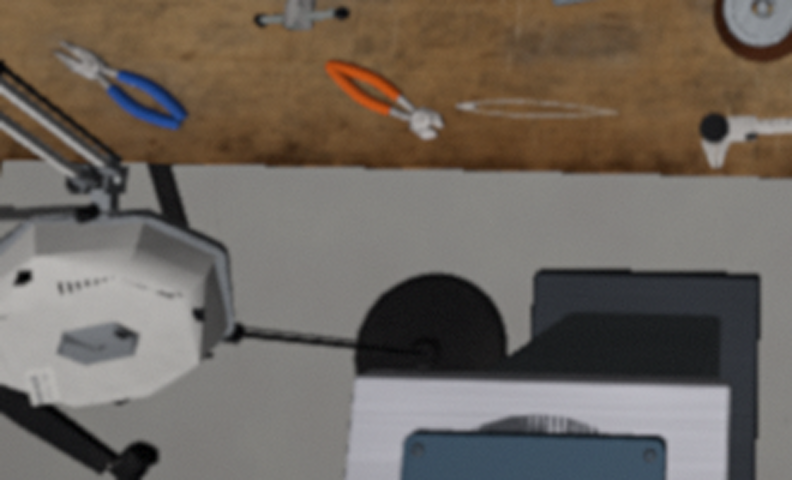

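```bash
python3 - <<'E'
from h import *
go((.186,.623,.6),(.30,.55,.6),(.40,.42,.6))
E
```

```text
t 0.15 pos [0.1857 0.6226 0.404 ] rv [1.9000e-03 1.0000e-04 2.8518e+00] F [-0.4  1.3  0.5] op 0.0882
(0.186, 0.623, 0.6) [  0.02   0.02 -19.6 ]
(0.3, 0.55, 0.6) [ -3.72  13.03 -19.59]
(0.4, 0.42, 0.6) [-13.32  26.33 -19.57]
```

Emit:
drive_tool([
  [[0, 0, -5], [0, 0, 0], 1],
  [[0, 0, -10], [0, 0, 0], 1],
  [[0, 0, -15], [0, 0, 0.1], 1],
  [[-1, 3.5, -18], [0, 0, 0.2], 1],
  [[-2.5, 8, -19.5], [0, 0, 0.35], 1],
  [[-4, 13, -19.5], [0, 0, 0.45], 1],
  [[-4, 13, -19.5], [0, 0, 0.5], 1],
])

```text
time: 0.85
eef_pos: [0.306, 0.5426, 0.6009]
eef_rot: [[0.721, 0.693, 0.005], [0.693, -0.721, -0.001], [0.003, 0.004, -1.0]]
contact_force: [-0.3, 0.7, -1.1]
opening: 0.0882
```

```bash
python3 - <<'E'
from h import *
snap('top','t2.png')
go((.40,.42,.6),(.50,.22,.55),(.4645,-.179,.4))
E
```

```text
t 0.9 pos [0.303  0.5446 0.6002] rv [-5.0000e-04 -2.8000e-03  2.3396e+00] F [0.6 1.1 0.3] op 0.088
(0.4, 0.42, 0.6) [-1.69 15.7   0.05]
(0.5, 0.22, 0.55) [-8.42 37.02  5.08]
(0.4645, -0.179, 0.4) [-38.73  63.2   20.09]
```

View pics/t2.png

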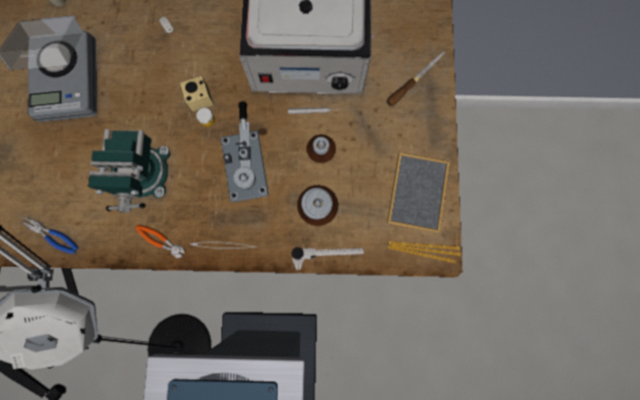

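Emit:
drive_tool([
  [[0, 4, 0], [0, 0, 0.1], 1],
  [[0, 8, 0], [0, 0, 0.22], 1],
  [[-1, 12, 0], [0, 0, 0.35], 1],
  [[-2, 16, 0], [0, 0, 0.48], 1],
  [[-3, 20, 0], [0, 0, 0.6], 1],
  [[-3, 20, 0], [0, 0, 0.6], 1],
])

```text
time: 1.5
eef_pos: [0.4213, 0.3795, 0.6001]
eef_rot: [[0.985, 0.17, 0.002], [0.17, -0.985, -0.002], [0.001, 0.002, -1.0]]
contact_force: [0.6, -0.4, -0.4]
opening: 0.0874
```

```bash
python3 - <<'E'
from h import *
snap('top','t3.png')
go((.40,.42,.6),(.50,.2,.55),(.49,.0,.45),(.4645,-.179,.32))
E
```

```text
t 1.55 pos [0.4194 0.3825 0.5999] rv [ 0.000e+00 -4.000e-04  1.749e+00] F [-0.4  1.   0.1] op 0.0879
(0.4, 0.42, 0.6) [-1.24 -4.04 -0.01]
(0.5, 0.2, 0.55) [ 4.7  19.38  4.99]
(0.49, 0.0, 0.45) [ 0.17 38.89 15.  ]
(0.4645, -0.179, 0.32) [-5.52 56.05 28.  ]
```

View pics/t3.png

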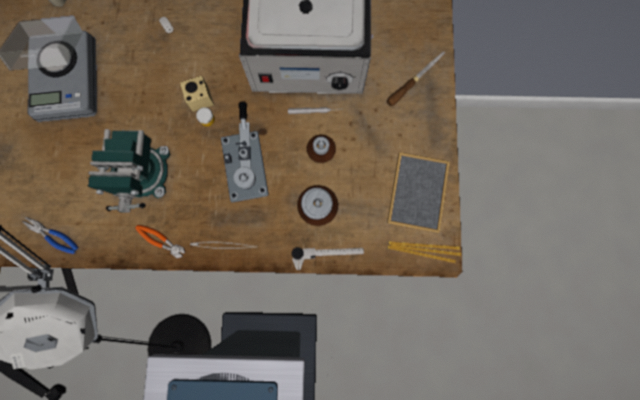

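Emit:
drive_tool([
  [[1, 4, 1], [0, 0, 0.12], 1],
  [[2, 8, 2], [0, 0, 0.25], 1],
  [[3, 12, 3], [0, 0, 0.4], 1],
  [[4, 16, 4], [0, 0, 0.55], 1],
  [[4.5, 20, 5], [0, 0, 0.7], 1],
  [[4, 24, 7], [0, 0, 0.85], 1],
  [[3, 28, 9], [0, 0, 1.0], 1],
  [[2, 32, 12], [0, 0, 1.14], 1],
  [[1, 36, 14], [0, 0, 1.28], 1],
  [[0, 40, 16], [0, 0, 1.42], 1],
  [[-1, 44, 19], [0, 0, 1.56], 1],
  [[-3, 48, 22], [0, 0, 1.69], 1],
  [[-4.5, 52, 25], [0, 0, 1.75], 1],
  [[-5.5, 56, 28], [0, 0, 1.75], 1],
  [[-5.5, 56, 28], [0, 0, 1.75], 1],
])

```text
time: 3.05
eef_pos: [0.4636, -0.179, 0.3169]
eef_rot: [[-0.001, -1.0, -0.005], [-1.0, 0.001, -0.001], [0.001, 0.005, -1.0]]
contact_force: [-0.2, 0.3, -0.1]
opening: 0.0881
```

```bash
python3 - <<'E'
from h import *
snap('top','t4.png');snap('side','s4.png')
go((.4645,-.179,.209))
o=robot.get_obs();p=o['eef_pos'];R=o['eef_rot']
for s in(1,-1):
    q=p+R@np.array([s*.044,0,.166]);print(proj('top',q),proj('side',q))
E
```

```text
t 3.15 pos [ 0.4652 -0.1761  0.3185] rv [0.0025 0.0005 0.0025] F [0.6 0.6 0.1] op 0.0886
(0.4645, -0.179, 0.209) [ 0.29  0.05 10.95]
[339.39297522 193.20327986] [326.60571386 152.87364167]
[290.97186072 192.21912546] [307.5723316  181.38958765]
```

View pics/t4.png

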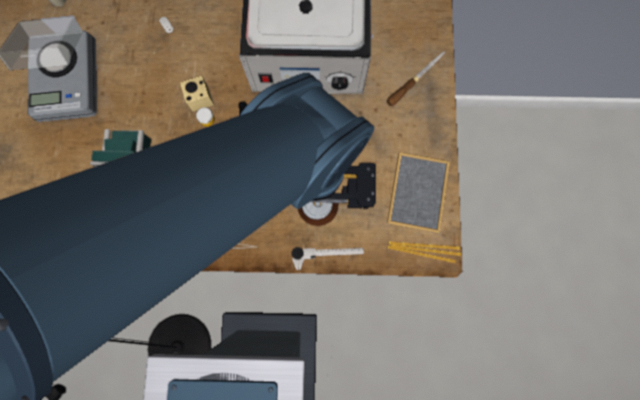

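View pics/s4.png

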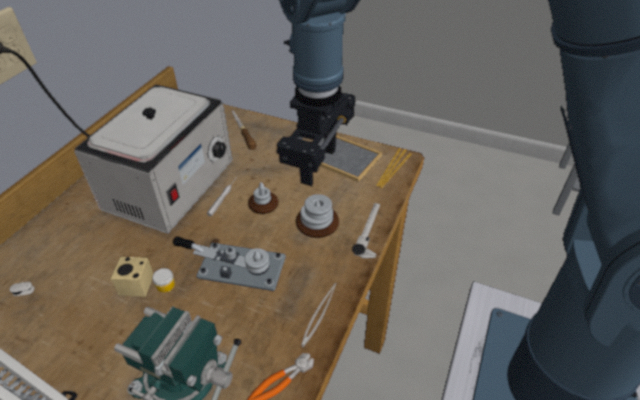

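```bash
python3 - <<'E'
from h import *
s=cv2.imread('pics/s4.png')[:,:,::-1]
crop('s','c4.png',260,90,110,150,5,s)
print(proj('side',[.4645,-.179,.0]),)
E
```

```text
[318.4567921  222.99096081]
```

View pics/c4.png

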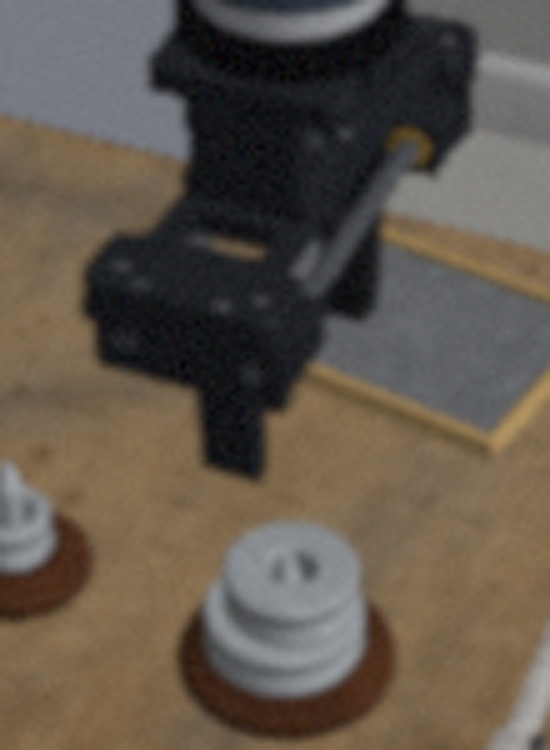

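```bash
python3 - <<'E'
from h import *
p=np.array([.4652,-.1761,.3185])
for off in (.044,.05,.056,.0615):
  print(off,[proj('side',p+np.array([dx,off,-.166])) for dx in(-.009,0,.009)])
print([proj('side',[.4645+a,-.179+b,.056]) for a,b in((0,0),(.027,0),(-.027,0),(0,.027),(0,-.027))])
E
```

```text
0.044 [array([311.97235968, 182.66192967]), array([307.33748942, 181.33260318]), array([302.73129123, 180.01141629])]
0.05 [array([310.59141005, 184.75337703]), array([305.94008272, 183.41155769]), array([301.31764521, 182.07799888])]
0.056 [array([309.19799215, 186.86368854]), array([304.53009117, 185.50920605]), array([299.8913003 , 184.16310729])]
0.0615 [array([307.90959021, 188.81493787]), array([303.22639326, 187.44869519]), array([298.57251065, 186.09095121])]
[array([318.36690198, 203.43469498]), array([305.90500623, 199.70301718]), array([331.04074423, 207.22982359]), array([312.83257726, 212.37714037]), array([323.70476989, 194.80999202])]
```

Emit:
drive_tool([
  [[0.3, 0, 4], [0, 0, 0], 1],
  [[0.3, 0, 8], [0, 0, 0], 1],
  [[0.3, 0, 10], [0, 0, 0], 1],
  [[0.3, 0, 11], [0, 0, 0], 1],
  [[0.3, 0, 11], [0, 0, 0], 1],
  [[0.3, 0, 11], [0, 0, 0], -1],
  [[0.3, 0, 11], [0, 0, 0], -1],
  [[0.3, 0, 11], [0, 0, 0], -1],
  [[0.3, 0, 11], [0, 0, 0], -1],
  [[0.3, 0, 11], [0, 0, 0], -1],
  [[0.3, 0, 11], [0, 0, 0], -1],
])

```text
time: 4.25
eef_pos: [0.4654, -0.1798, 0.2103]
eef_rot: [[0.002, -1.0, 0.001], [-1.0, -0.002, -0.0], [0.0, -0.001, -1.0]]
contact_force: [-0.4, 0.8, 6.7]
opening: 0.053
```

```bash
python3 - <<'E'
from h import *
snap('side','s5.png')
go((.4645,-.179,.209))
E
```

```text
t 4.3 pos [ 0.4654 -0.1798  0.2102] rv [-0.001  -0.0003  0.0017] F [-1.3 -0.3  7.2] op 0.0532
(0.4645, -0.179, 0.209) [-0.08  0.09  0.12]
```

View pics/s5.png

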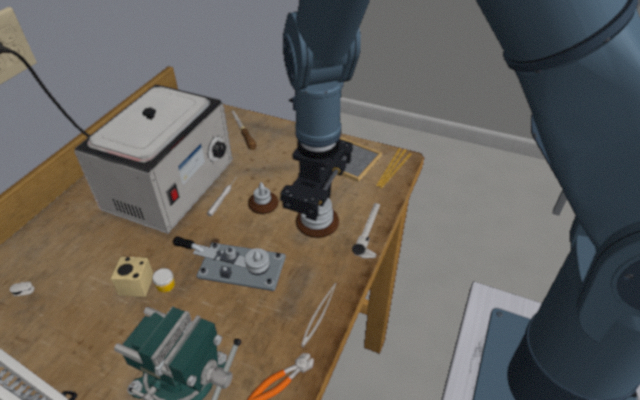

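Emit:
drive_tool([
  [[0, 0, -2], [0, 0, 0], -1],
  [[0, 0, -5], [0, 0, 0], -1],
  [[0, 0, -9], [0, 0, 0], -1],
  [[3, 0, -9], [0, 0, 0], -1],
  [[7, 0, -9], [0, 0, 0], -1],
  [[11, 0, -9], [0, 0, 0], -1],
  [[15, 0, -9], [0, 0, 0], -1],
  [[19, 0, -9], [0, 0, 0], -1],
  [[21.1, 0, -7], [0, 0, 0], -1],
  [[21.1, 0, -3], [0, 0, 0], -1],
  [[21.1, 0, -1], [0, 0, 0], -1],
  [[21.1, 0, -1], [0, 0, 0], -1],
  [[21.1, 0, -1], [0, 0, 0], -1],
])

```text
time: 5.6
eef_pos: [0.4654, -0.3904, 0.2197]
eef_rot: [[0.002, -1.0, -0.001], [-1.0, -0.002, 0.0], [-0.0, 0.001, -1.0]]
contact_force: [0.4, 0.2, -2.0]
opening: 0.0531
```

```bash
python3 - <<'E'
from h import *
s=snap('side','s6.png');crop('s','c6.png',280,90,150,120,5,s)
t=snap('top','t6.png')
go((.465,-.391,.181))
E
```

```text
t 5.7 pos [ 0.466  -0.3909  0.2211] rv [-0.0016 -0.0014  0.002 ] F [ 0.3  0.2 -2.1] op 0.0531
(0.465, -0.391, 0.181) [0.01 0.1  4.01]
```

View pics/c6.png

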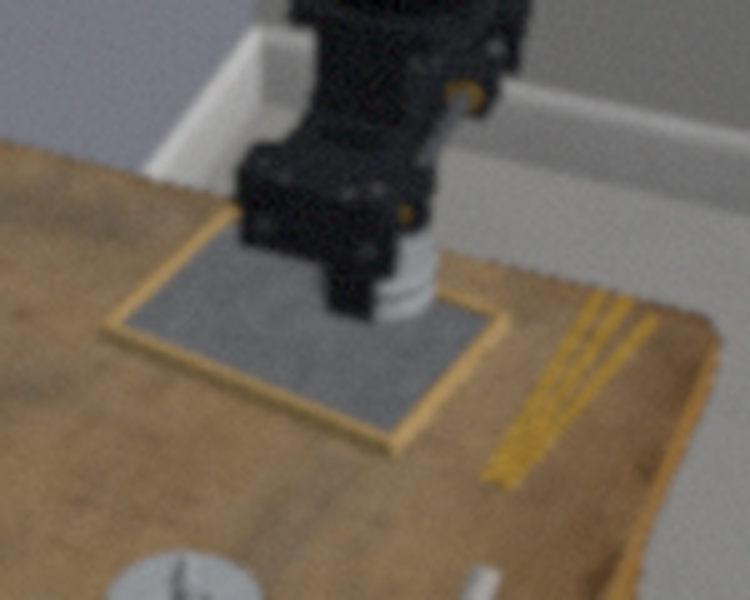

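View pics/t6.png

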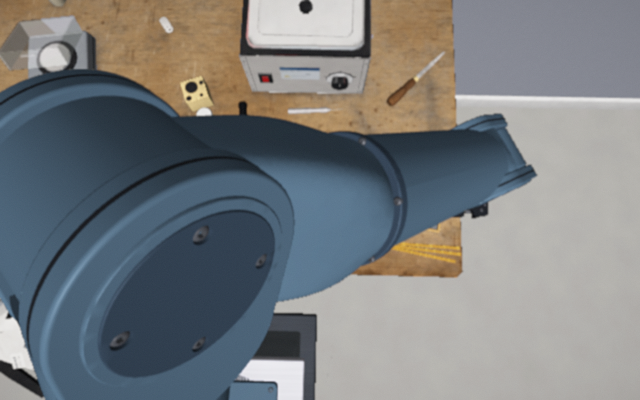

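Emit:
drive_tool([
  [[0, 0.1, 2.5], [0, 0, 0], -1],
  [[0, 0.1, 3.6], [0, 0, 0], -1],
  [[0, 0.1, 4], [0, 0, 0], -1],
  [[0, 0.1, 4], [0, 0, 0], -1],
  [[0, 0.1, 4], [0, 0, 0], -1],
  [[0, 0.1, 4], [0, 0, 0], 0.6],
  [[0, 0.1, 4], [0, 0, 0], 0.6],
  [[0, 0.1, 4], [0, 0, 0], 0.6],
  [[0, 0.1, 2], [0, 0, 0], 0.6],
  [[0, 0.1, -2], [0, 0, 0], 1],
  [[0, 0.1, -6], [0, 0, 0], 1],
  [[0, 0.1, -6], [0, 0, 0], 1],
])

```text
time: 6.9
eef_pos: [0.4657, -0.3925, 0.285]
eef_rot: [[0.001, -1.0, 0.007], [-1.0, -0.001, -0.006], [0.006, -0.007, -1.0]]
contact_force: [1.0, -1.0, 0.1]
opening: 0.0876
```

```bash
python3 - <<'E'
from h import *
s=snap('side','s7.png');crop('s','c7.png',200,110,200,150,4,s)
go((.5935,-.182,.28),(.5935,-.182,.189))
E
```

```text
t 6.95 pos [ 0.4652 -0.3914  0.2824] rv [-0.0045 -0.0032  0.0017] F [ 0.   0.9 -0.7] op 0.0882
(0.5935, -0.182, 0.28) [-20.92 -12.86   0.23]
(0.5935, -0.182, 0.189) [-20.95 -12.82   9.33]
```

View pics/c7.png

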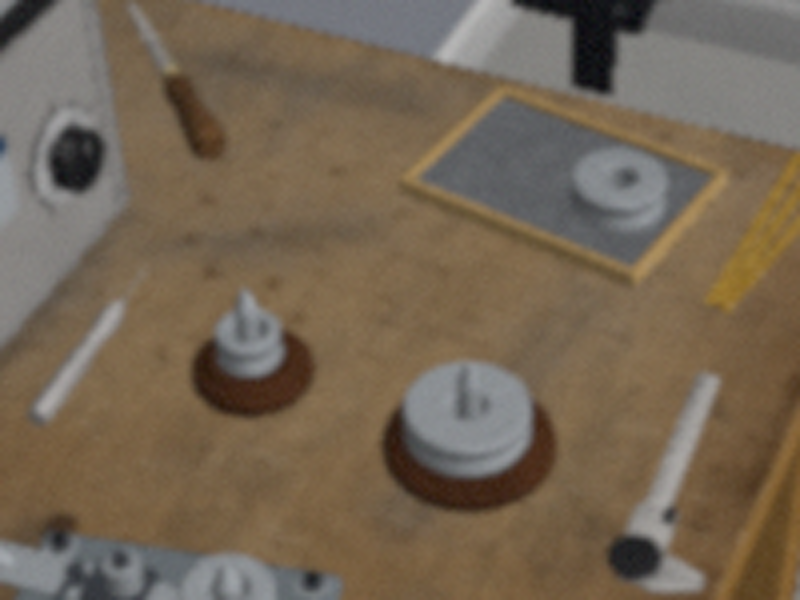

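```bash
python3 - <<'E'
from h import *
C=lambda x,y:(200+(x+.5)/4-.5,110+(y+.5)/4-.5)
print('second',onplane('side',C(620,178),.026))
print('biggest',onplane('side',C(467,405),.036), 'tip',onplane('side',C(463,368),.062))
print('small',onplane('side',C(249,327),.036),'tip',onplane('side',C(246,292),.062))
print(proj('side',[.4655,-.3915,.026])*4-np.array([800,440]))
E
```

```text
second [ 0.4647345  -0.38849855  0.026     ]
biggest [ 0.46790696 -0.17668005  0.036     ] tip [ 0.46945403 -0.17571399  0.062     ]
small [ 0.59541437 -0.18448046  0.036     ] tip [ 0.59405151 -0.18323971  0.062     ]
[619.07321462 173.1573432 ]
```

Emit:
drive_tool([
  [[-3, -2, 0], [-0.004, -0.003, 0], 1],
  [[-7, -4.3, 0], [-0.004, -0.003, 0], 1],
  [[-11, -6.8, 0], [-0.004, -0.003, 0], 1],
  [[-15, -9.3, 0], [-0.004, -0.003, 0], 1],
  [[-19, -11.8, 0.5], [-0.004, -0.003, 0], 1],
  [[-20.7, -12.9, 2], [-0.004, -0.003, 0], 1],
  [[-20.7, -12.9, 5], [-0.004, -0.003, 0], 1],
  [[-20.7, -12.9, 5], [-0.004, -0.003, 0], 1],
  [[-20.7, -12.9, 5], [-0.004, -0.003, 0], 1],
])

```text
time: 7.85
eef_pos: [0.592, -0.1844, 0.2289]
eef_rot: [[-0.0, -1.0, -0.007], [-1.0, 0.0, 0.003], [-0.003, 0.007, -1.0]]
contact_force: [-0.6, -0.4, 0.5]
opening: 0.0881
```

```bash
python3 - <<'E'
from h import *
s=snap('side','s8.png');crop('s','c8.png',200,110,160,120,5,s)
go((.594,-.1845,.189))
E
```

```text
t 7.9 pos [ 0.5925 -0.1849  0.23  ] rv [ 0.0047  0.002  -0.0005] F [-0.2 -0.4 -0.2] op 0.088
(0.594, -0.1845, 0.189) [-0.03 -0.17  4.1 ]
```

View pics/c8.png

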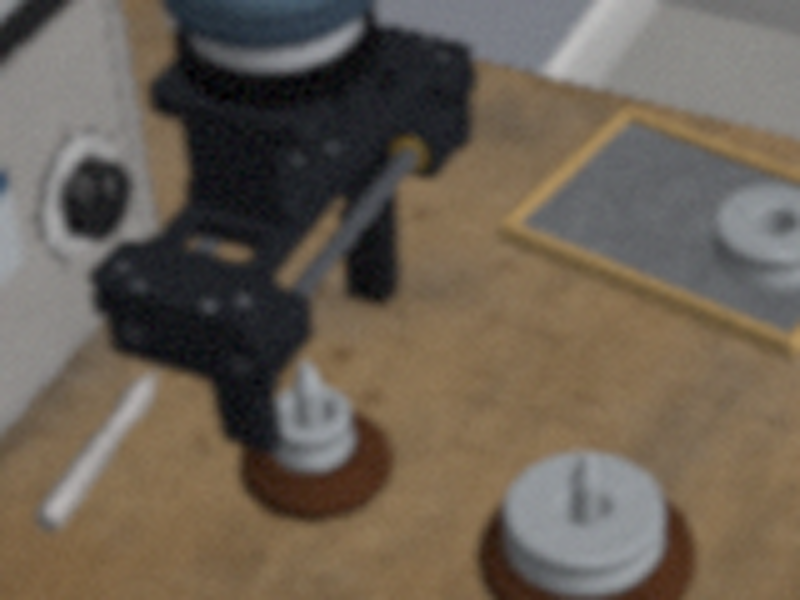

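Emit:
drive_tool([
  [[0, -0.1, 2.5], [0, 0, 0], 1],
  [[0, -0.1, 3.8], [0, 0, 0], 1],
  [[0, -0.1, 4.1], [0, 0, 0], 1],
  [[0, -0.1, 4.1], [0, 0, 0], -1],
  [[0, -0.1, 4.1], [0, 0, 0], -1],
  [[0, -0.1, 4.1], [0, 0, 0], -1],
  [[0, -0.1, 4.1], [0, 0, 0], -1],
  [[0, -0.1, 4.1], [0, 0, 0], -1],
  [[0, -0.1, 4.1], [0, 0, 0], -1],
  [[0, -0.1, 4.1], [0, 0, 0], -1],
  [[0, -0.1, 4.1], [0, 0, 0], -1],
])

```text
time: 9.0
eef_pos: [0.594, -0.1832, 0.1888]
eef_rot: [[0.002, -1.0, -0.004], [-1.0, -0.002, 0.003], [-0.003, 0.004, -1.0]]
contact_force: [-0.5, -0.0, 0.5]
opening: 0.0326
```

```bash
python3 - <<'E'
from h import *
s=snap('side','s9.png');crop('s','c9.png',200,110,160,120,5,s)
go((.534,-.402,.28),(.534,-.402,.182))
E
```

```text
t 9.05 pos [ 0.594  -0.1832  0.1888] rv [0.0039 0.0029 0.0019] F [-0.7 -0.7  0.8] op 0.0324
(0.534, -0.402, 0.28) [21.84  6.08 -9.16]
(0.534, -0.402, 0.182) [21.87  6.04  0.64]
```

View pics/c9.png

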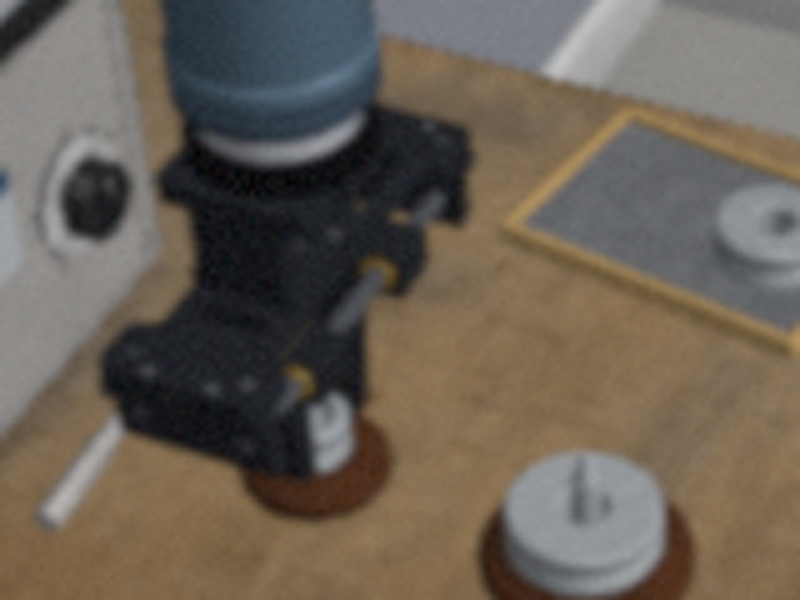

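Emit:
drive_tool([
  [[0, 0, -2], [0.004, 0.003, 0], -1],
  [[0, 0, -5.5], [0.004, 0.003, 0], -1],
  [[0, 0, -9], [0.004, 0.003, 0], -1],
  [[3, 0.8, -9], [0.004, 0.003, 0], -1],
  [[7, 2, -9], [0.004, 0.003, 0], -1],
  [[11, 3.1, -9], [0.004, 0.003, 0], -1],
  [[15, 4.2, -9], [0.004, 0.003, 0], -1],
  [[19, 5.3, -9], [0.004, 0.003, 0], -1],
  [[21.8, 6, -7], [0.004, 0.003, 0], -1],
  [[21.8, 6, -4], [0.004, 0.003, 0], -1],
  [[21.8, 6, -1], [0.004, 0.003, 0], -1],
  [[21.8, 6, 0.4], [0.004, 0.003, 0], -1],
  [[21.8, 6, 0.8], [0.004, 0.003, 0], -1],
  [[21.8, 6, 0.8], [0.004, 0.003, 0], -1],
  [[21.8, 6, 0.8], [0.004, 0.003, 0], -1],
])

```text
time: 10.55
eef_pos: [0.535, -0.4016, 0.182]
eef_rot: [[0.002, -1.0, 0.002], [-1.0, -0.002, -0.001], [0.001, -0.002, -1.0]]
contact_force: [0.5, -0.2, -0.8]
opening: 0.0322
```

```bash
python3 - <<'E'
from h import *
s=snap('side','s10.png');crop('s','c10.png',280,90,150,120,5,s)
go((.534,-.402,.180))
E
```

```text
t 10.6 pos [ 0.535  -0.4016  0.182 ] rv [-0.002  -0.0016  0.0022] F [ 0.2  1.3 -1.5] op 0.0323
(0.534, -0.402, 0.18) [0.04 0.1  0.2 ]
```

View pics/c10.png

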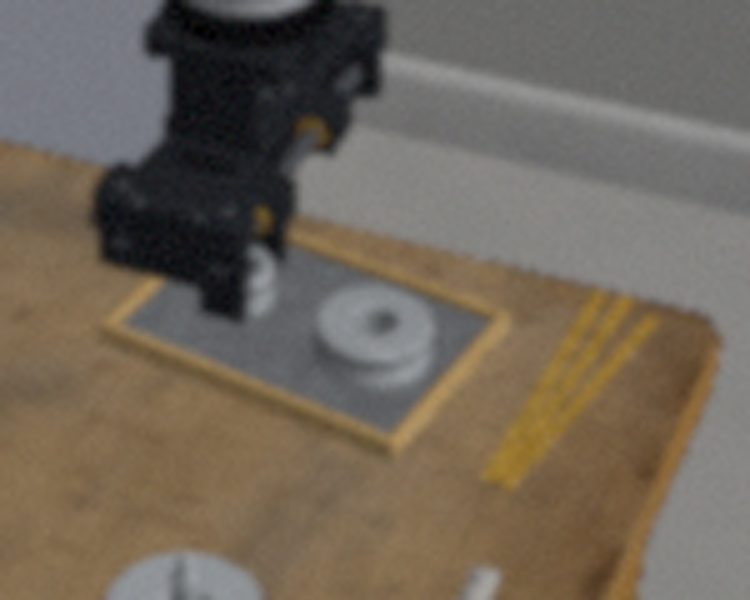

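Emit:
drive_tool([
  [[0, 0, 0.25], [0, 0, 0], -1],
  [[0, 0, 0.25], [0, 0, 0], -1],
  [[0, 0, 0.25], [0, 0, 0], -1],
  [[0, 0, 0.25], [0, 0, 0], 0.3],
  [[0, 0, 0.25], [0, 0, 0], 0.3],
  [[0, 0, 0.25], [0, 0, 0], 0.3],
  [[0, 0, -1.5], [0, 0, 0], 0.3],
  [[0, 0, -5.5], [0, 0, 0], 1],
  [[0, 0, -9.5], [0, 0, 0], 1],
  [[0, 0, -9.5], [0, 0, 0], 1],
])

```text
time: 11.6
eef_pos: [0.5356, -0.4033, 0.2823]
eef_rot: [[0.001, -1.0, 0.008], [-1.0, -0.001, -0.006], [0.006, -0.008, -1.0]]
contact_force: [-0.1, -1.0, 0.2]
opening: 0.079
```

```bash
python3 - <<'E'
from h import *
s=snap('side','s11.png');crop('s','c11.png',190,110,200,150,4,s)
go((.517,-.023,.28),(.517,-.023,.192))
E
```

```text
t 11.65 pos [ 0.535  -0.4023  0.2795] rv [-0.0052 -0.0037  0.0016] F [-0.3 -0.4 -0.5] op 0.0833
(0.517, -0.023, 0.28) [-37.94   1.74  -0.2 ]
(0.517, -0.023, 0.192) [-37.97   1.79   8.6 ]
```

View pics/c11.png

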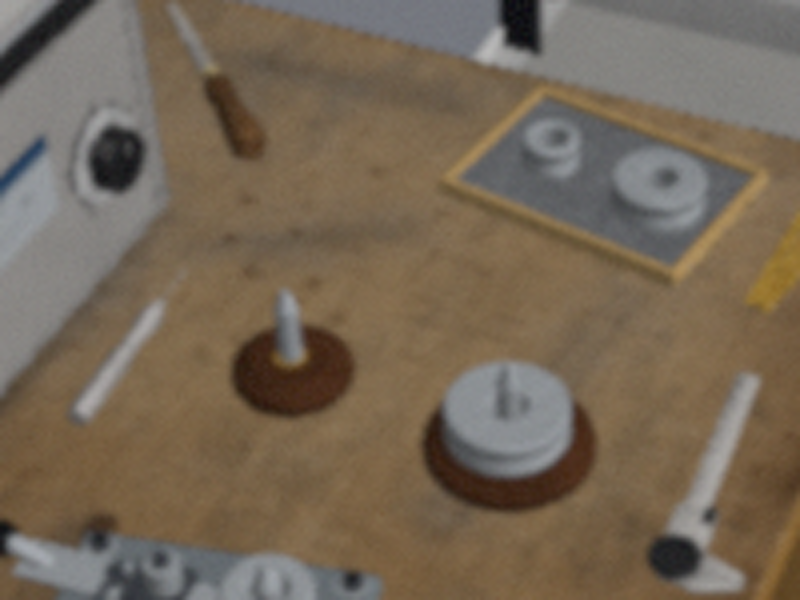

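```bash
python3 - <<'E'
from h import *
C=lambda x,y:(190+(x+.5)/4-.5,110+(y+.5)/4-.5)
print('smallest in tray',onplane('side',C(553,137),.026))
print('second in tray',onplane('side',C(660,179),.026))
print('small peg base',onplane('side',C(292,359),.016),'tip',onplane('side',C(286,290),.062))
print('big peg tip',onplane('side',C(504,366),.062),'biggest',onplane('side',C(507,406),.036))
E
```

```text
smallest in tray [ 0.53588667 -0.40009754  0.026     ]
second in tray [ 0.46441591 -0.38764108  0.026     ]
small peg base [ 0.59393761 -0.18155802  0.016     ] tip [ 0.594779   -0.18459914  0.062     ]
big peg tip [ 0.46956906 -0.17720191  0.062     ] biggest [ 0.46762526 -0.17603378  0.036     ]
```

Emit:
drive_tool([
  [[-3, 0.1, 0], [-0.005, -0.003, 0], 1],
  [[-8, 0.4, 0], [-0.005, -0.003, 0], 1],
  [[-13, 0.6, 0], [-0.005, -0.003, 0], 1],
  [[-18, 0.8, 0], [-0.005, -0.003, 0], 1],
  [[-23, 1, 0], [-0.005, -0.003, 0], 1],
  [[-28, 1.3, 0], [-0.005, -0.003, 0], 1],
  [[-33, 1.5, 0.5], [-0.005, -0.003, 0], 1],
  [[-36.5, 1.7, 2], [-0.005, -0.003, 0], 1],
  [[-37.9, 1.75, 4], [-0.005, -0.003, 0], 1],
  [[-37.9, 1.75, 4], [-0.005, -0.003, 0], 1],
  [[-37.9, 1.75, 4], [-0.005, -0.003, 0], 1],
])

```text
time: 12.75
eef_pos: [0.5159, -0.0231, 0.2354]
eef_rot: [[0.001, -1.0, -0.006], [-1.0, -0.001, 0.002], [-0.002, 0.006, -1.0]]
contact_force: [0.1, -1.0, 0.4]
opening: 0.088
```

```bash
python3 - <<'E'
from h import *
s=snap('side','s12.png');crop('s','c12.png',180,170,160,120,5,s)
go((.517,-.0235,.191))
E
```

```text
t 12.8 pos [ 0.5162 -0.0239  0.2359] rv [ 0.0046  0.0019 -0.0002] F [-0.5 -0.   0. ] op 0.0882
(0.517, -0.0235, 0.191) [-0.03 -0.1   4.49]
```

View pics/c12.png

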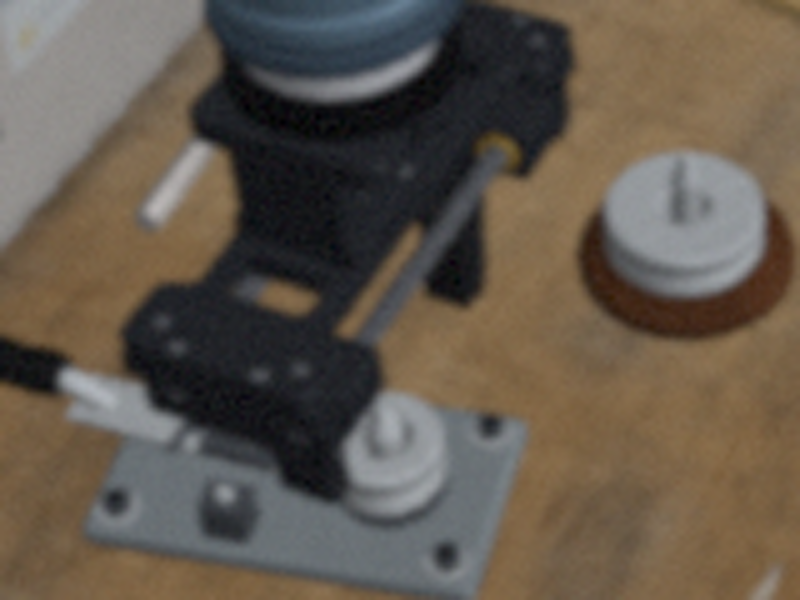

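Emit:
drive_tool([
  [[0, 0, 2.5], [0, 0, 0], 1],
  [[0, 0, 4], [0, 0, 0], 1],
  [[0, 0, 4.4], [0, 0, 0], 1],
  [[0, 0, 4.4], [0, 0, 0], -1],
  [[0, 0, 4.4], [0, 0, 0], -1],
  [[0, 0, 4.4], [0, 0, 0], -1],
  [[0, 0, 4.4], [0, 0, 0], -1],
  [[0, 0, 4.4], [0, 0, 0], -1],
  [[0, 0, 4.4], [0, 0, 0], -1],
  [[0, 0, 4.4], [0, 0, 0], -1],
])

```text
time: 13.8
eef_pos: [0.516, -0.0221, 0.1915]
eef_rot: [[0.002, -1.0, -0.005], [-1.0, -0.002, 0.003], [-0.003, 0.005, -1.0]]
contact_force: [-0.8, 0.2, 2.6]
opening: 0.0425
```

```bash
python3 - <<'E'
from h import *
s=snap('side','s13.png');crop('s','c13.png',180,170,160,120,5,s)
go((.594,-.184,.27),(.594,-.184,.187))
E
```

```text
t 13.85 pos [ 0.516  -0.0221  0.1915] rv [0.0046 0.003  0.0019] F [-0.9 -1.2  2.4] op 0.0425
(0.594, -0.184, 0.27) [16.18 -7.73 -7.93]
(0.594, -0.184, 0.187) [16.2  -7.77  0.37]
```

View pics/c13.png

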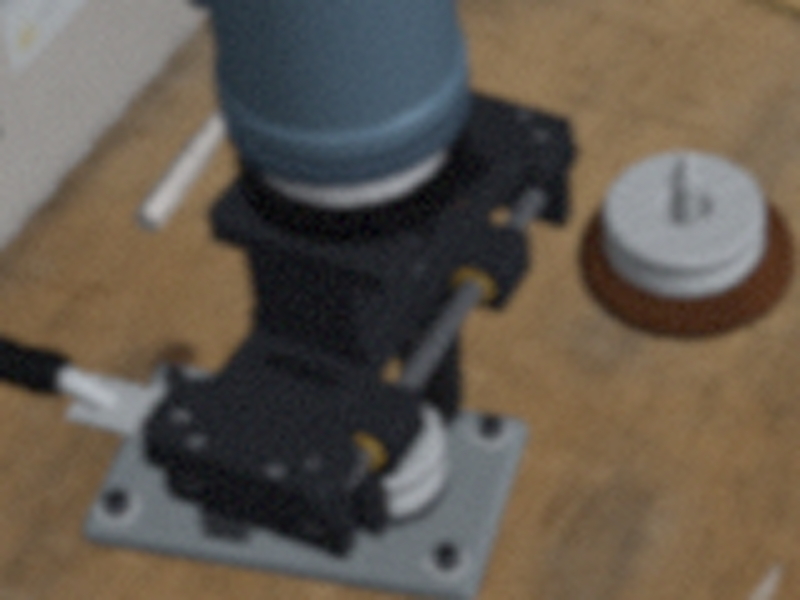

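Emit:
drive_tool([
  [[0, 0, -2], [0.005, 0.003, 0], -1],
  [[0, 0, -5.5], [0.005, 0.003, 0], -1],
  [[0, 0, -8], [0.005, 0.003, 0], -1],
  [[3.5, -1.7, -8], [0.005, 0.003, 0], -1],
  [[7.5, -3.6, -8], [0.005, 0.003, 0], -1],
  [[11.5, -5.5, -8], [0.005, 0.003, 0], -1],
  [[15, -7.2, -8], [0.005, 0.003, 0], -1],
  [[16.2, -7.75, -7], [0.005, 0.003, 0], -1],
  [[16.2, -7.75, -6], [0.005, 0.003, 0], -1],
  [[16.2, -7.75, -6], [0.005, 0.003, 0], -1],
  [[16.2, -7.75, -6], [0.005, 0.003, 0], -1],
])

```text
time: 14.95
eef_pos: [0.5935, -0.182, 0.2495]
eef_rot: [[0.004, -1.0, -0.002], [-1.0, -0.004, 0.002], [-0.002, 0.002, -1.0]]
contact_force: [-0.7, -0.4, -1.6]
opening: 0.0423
```

```bash
python3 - <<'E'
from h import *
s=snap('side','s14.png');crop('s','c14.png',210,110,160,120,5,s)
go((.594,-.184,.187))
C=lambda P:np.round((proj('side',P)-[210,110])*5+2,0)
p=robot.get_obs()['eef_pos']
b=p-[0,0,.1715]
for a in np.arange(0,360,30):
    q=b+.022*np.array([np.cos(np.deg2rad(a)),np.sin(np.deg2rad(a)),0]); print(a,C(q),C(q+[0,0,.02]))
E
```

```text
t 15.0 pos [ 0.5938 -0.1822  0.2501] rv [0.001  0.0014 0.004 ] F [ 0.   0.6 -2.7] op 0.0426
(0.594, -0.184, 0.187) [ 0.19 -0.02  6.31]
0 [206. 322.] [201. 285.]
30 [199. 341.] [194. 303.]
60 [207. 358.] [202. 320.]
90 [227. 370.] [223. 332.]
120 [255. 372.] [251. 335.]
150 [283. 365.] [279. 327.]
180 [302. 350.] [298. 313.]
210 [308. 332.] [304. 294.]
240 [299. 315.] [296. 277.]
270 [279. 304.] [275. 266.]
300 [252. 301.] [248. 264.]
330 [225. 308.] [221. 270.]
```

View pics/c14.png

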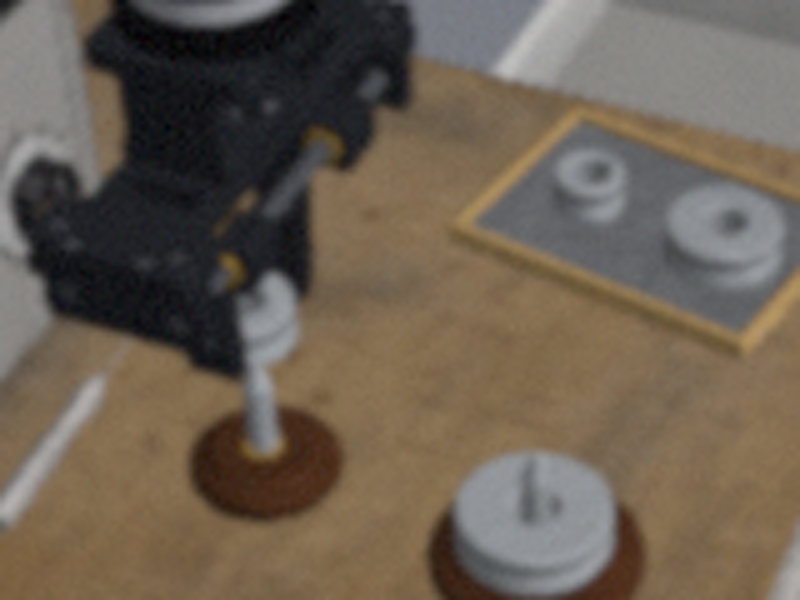

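```bash
python3 - <<'E'
from h import *
C=lambda P:np.round((proj('side',P)-[210,110])*5+2,0)
for z in (.016,.03,.045,.062,.0785,.0985): print(z,C([.594,-.184,z]),C([.594,-.1822,z]),C([.596,-.184,z]))
s=cv2.imread('pics/s14.png');cv2.imwrite('pics/c14b.png',cv2.resize(s[155:215,235:295],None,fx=10,fy=10,interpolation=cv2.INTER_CUBIC))
C=lambda P:np.round((proj('side',P)-[235,155])*10+4.5,0)
for z in (.016,.062,.0785,.0985): print(z,C([.594,-.184,z]))
E
```

```text
0.016 [268. 445.] [266. 448.] [264. 444.]
0.03 [265. 421.] [263. 424.] [261. 420.]
0.045 [262. 395.] [260. 397.] [258. 393.]
0.062 [259. 364.] [257. 367.] [254. 363.]
0.0785 [255. 334.] [253. 336.] [251. 332.]
0.0985 [251. 296.] [249. 299.] [247. 295.]
0.016 [286. 441.]
0.062 [268. 279.]
0.0785 [261. 218.]
0.0985 [252. 142.]
```

View pics/c14b.png

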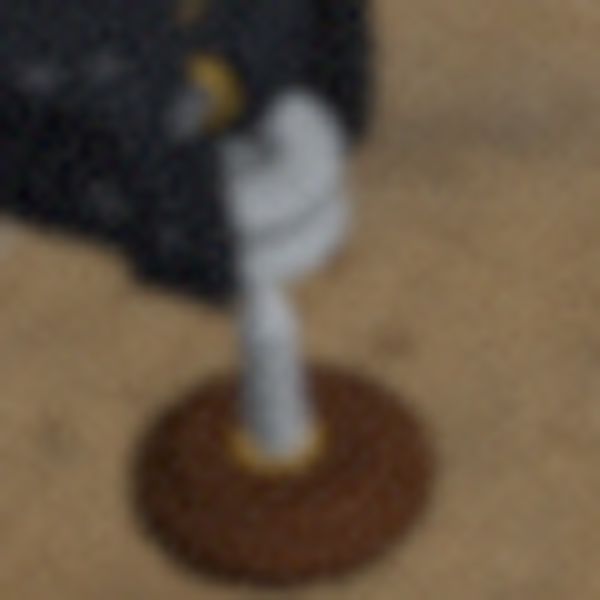

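Emit:
drive_tool([
  [[0.15, 0.1, 1], [0, 0, 0.004], -1],
  [[0.15, 0.1, 2], [0, 0, 0.004], -1],
  [[0.15, 0.1, 3], [0, 0, 0.004], -1],
  [[0.15, 0.1, 4], [0, 0, 0.004], -1],
  [[0.15, 0.1, 5], [0, 0, 0.004], -1],
  [[0.15, 0.1, 5.8], [0, 0, 0.004], -1],
  [[0.15, 0.1, 6.1], [0, 0, 0.004], -1],
  [[0.15, 0.1, 6.2], [0, 0, 0.004], -1],
  [[0.15, 0.1, 6.2], [0, 0, 0.004], -1],
])

```text
time: 15.9
eef_pos: [0.5931, -0.1858, 0.1886]
eef_rot: [[-0.002, -1.0, 0.0], [-1.0, 0.002, -0.0], [0.0, -0.0, -1.0]]
contact_force: [0.1, -0.8, -2.3]
opening: 0.0427
```

```bash
python3 - <<'E'
from h import *
s=snap('side','s15.png');crop('s','c15.png',210,110,160,120,5,s)
go((.594,-.184,.187))
E
```

```text
t 15.95 pos [ 0.5932 -0.1858  0.1888] rv [-0.0006 -0.0002 -0.0022] F [ 0.2  0.6 -1.9] op 0.0423
(0.594, -0.184, 0.187) [-0.18 -0.08  0.18]
```

View pics/c15.png

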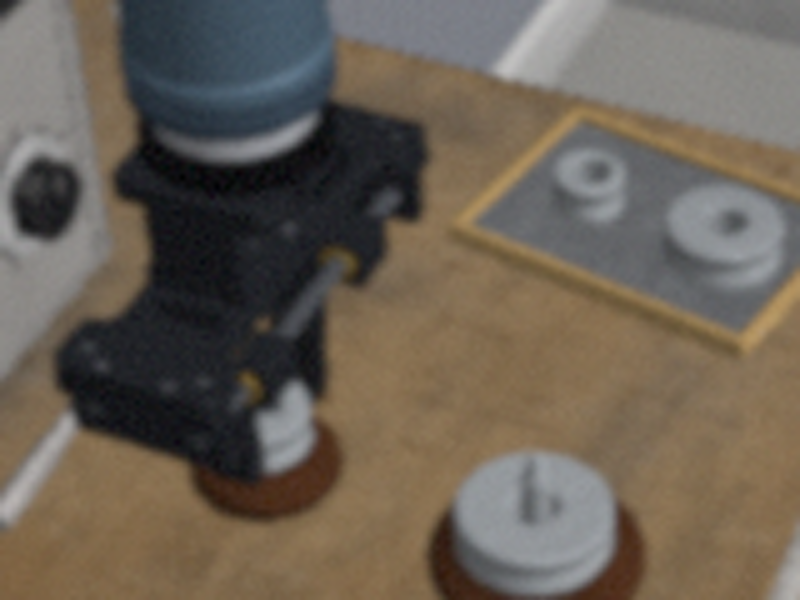

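Emit:
drive_tool([
  [[-0.05, 0, 0.12], [0, 0, 0], -1],
  [[-0.05, 0, 0.12], [0, 0, 0], -1],
  [[-0.05, 0, 0.12], [0, 0, 0], 0.3],
  [[-0.05, 0, 0.12], [0, 0, 0], 0.8],
  [[-0.05, 0, 0.12], [0, 0, 0], 0.8],
  [[-0.05, 0, 0.12], [0, 0, 0], 0.8],
  [[-0.05, 0, -2], [0, 0, 0], 1],
  [[-0.05, 0, -6], [0, 0, 0], 1],
  [[-0.05, 0, -9], [0, 0, 0], 1],
  [[-0.05, 0, -9], [0, 0, 0], 1],
])

```text
time: 16.95
eef_pos: [0.5944, -0.1862, 0.2826]
eef_rot: [[-0.002, -1.0, 0.007], [-1.0, 0.002, -0.002], [0.002, -0.007, -1.0]]
contact_force: [-0.1, -0.5, -0.3]
opening: 0.0878
```

```bash
python3 - <<'E'
from h import *
s=snap('side','s16.png');crop('s','c16.png',190,110,200,150,4,s)
go((.467,-.179,.28),(.467,-.179,.187))
E
```

```text
t 17.0 pos [ 0.5937 -0.1855  0.2804] rv [-0.0039 -0.0008 -0.0021] F [ 0.2 -0.3 -0.4] op 0.0883
(0.467, -0.179, 0.28) [-6.200e-01  1.268e+01 -1.000e-02]
(0.467, -0.179, 0.187) [-0.63 12.71  9.29]
```

View pics/c16.png

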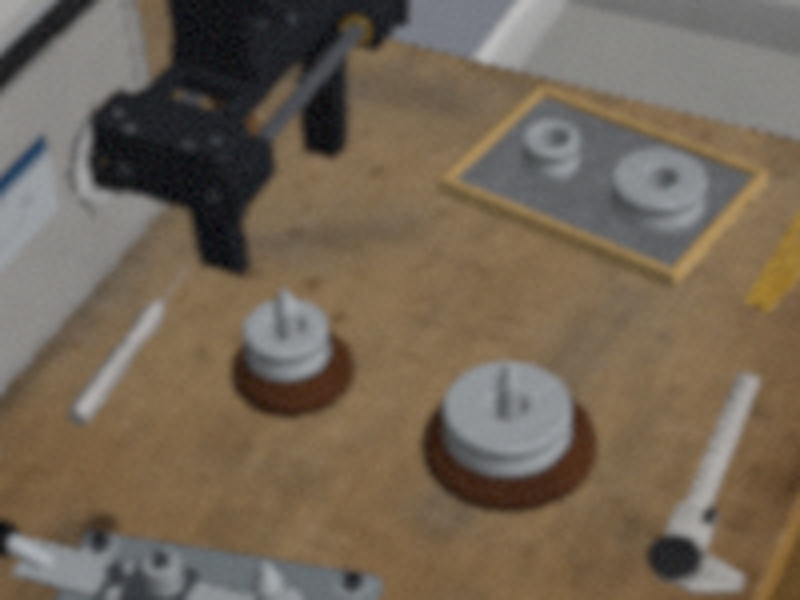

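Emit:
drive_tool([
  [[-0.2, 3, 0], [-0.004, -0.001, -0.002], 1],
  [[-0.4, 7, 0], [-0.004, -0.001, -0.002], 1],
  [[-0.6, 11, 0.5], [-0.004, -0.001, -0.002], 1],
  [[-0.65, 12.7, 2], [-0.004, -0.001, -0.002], 1],
  [[-0.65, 12.7, 4.5], [-0.004, -0.001, -0.002], 1],
  [[-0.65, 12.7, 4.5], [-0.004, -0.001, -0.002], 1],
  [[-0.65, 12.7, 4.5], [-0.004, -0.001, -0.002], 1],
])

```text
time: 17.7
eef_pos: [0.466, -0.1784, 0.233]
eef_rot: [[-0.0, -1.0, -0.006], [-1.0, 0.0, 0.001], [-0.001, 0.006, -1.0]]
contact_force: [1.2, 0.3, 0.1]
opening: 0.0883
```

```bash
python3 - <<'E'
from h import *
s=snap('side','s17.png');crop('s','c17.png',240,110,160,120,5,s)
go((.467,-.179,.187))
E
```

```text
t 17.75 pos [ 0.4664 -0.1785  0.2336] rv [ 0.0041  0.0007 -0.0001] F [-1.   0.8  0.5] op 0.0878
(0.467, -0.179, 0.187) [ 0.05 -0.08  4.66]
```

View pics/c17.png

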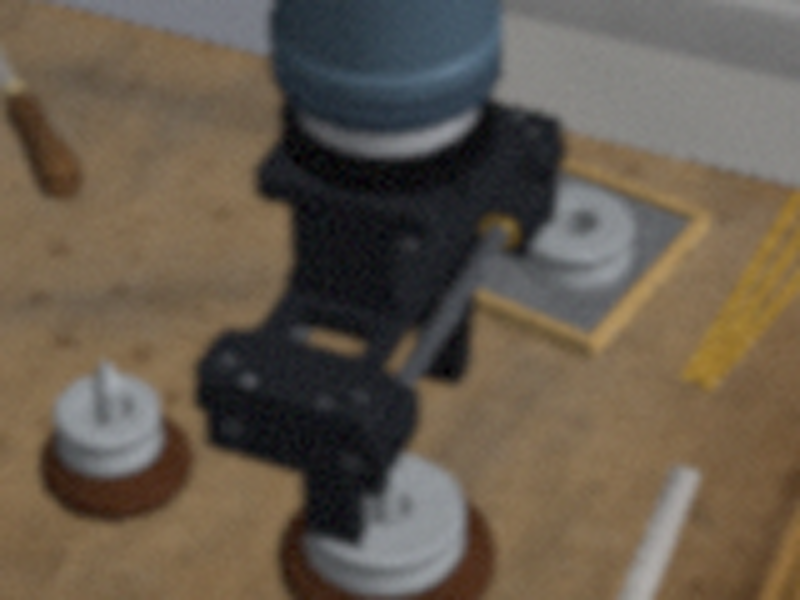

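Emit:
drive_tool([
  [[0, -0.05, 2.2], [0, 0, 0], 1],
  [[0, -0.05, 4], [0, 0, 0], 1],
  [[0, -0.05, 4.6], [0, 0, 0], 1],
  [[0, -0.05, 4.6], [0, 0, 0], 1],
  [[0, -0.05, 4.6], [0, 0, 0], -1],
  [[0, -0.05, 4.6], [0, 0, 0], -1],
  [[0, -0.05, 4.6], [0, 0, 0], -1],
  [[0, -0.05, 4.6], [0, 0, 0], -1],
  [[0, -0.05, 4.6], [0, 0, 0], -1],
  [[0, -0.05, 4.6], [0, 0, 0], -1],
])

```text
time: 18.75
eef_pos: [0.4666, -0.1784, 0.188]
eef_rot: [[-0.0, -1.0, -0.003], [-1.0, 0.0, 0.001], [-0.001, 0.003, -1.0]]
contact_force: [-0.8, 0.7, 7.0]
opening: 0.0634
```

```bash
python3 - <<'E'
from h import *
s=snap('side','s18.png');crop('s','c18.png',240,110,160,120,5,s)
go((.517,-.023,.27),(.517,-.023,.191))
E
```

```text
t 18.8 pos [ 0.4666 -0.1784  0.188 ] rv [ 0.003   0.0012 -0.0004] F [-0.7  1.   6.1] op 0.0634
(0.517, -0.023, 0.27) [-15.55  -5.01  -8.19]
(0.517, -0.023, 0.191) [-15.54  -5.03  -0.29]
```

View pics/c18.png

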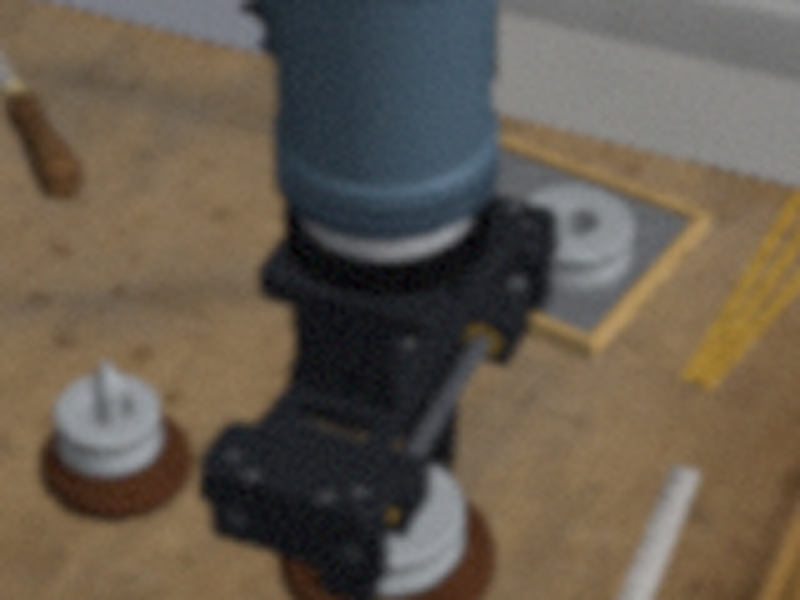

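Emit:
drive_tool([
  [[0, 0, -2], [0.003, 0.001, 0], -1],
  [[0, 0, -5], [0.003, 0.001, 0], -1],
  [[0, 0, -8], [0.003, 0.001, 0], -1],
  [[-3.5, -1.1, -8], [0.003, 0.001, 0], -1],
  [[-7.5, -2.4, -8], [0.003, 0.001, 0], -1],
  [[-11.5, -3.7, -8], [0.003, 0.001, 0], -1],
  [[-15, -4.8, -8], [0.003, 0.001, 0], -1],
  [[-15.5, -5.05, -7], [0.003, 0.001, 0], -1],
  [[-15.5, -5.05, -6], [0.003, 0.001, 0], -1],
  [[-15.5, -5.05, -6], [0.003, 0.001, 0], -1],
  [[-15.5, -5.05, -6], [0.003, 0.001, 0], -1],
])

```text
time: 19.9
eef_pos: [0.5163, -0.0252, 0.247]
eef_rot: [[-0.003, -1.0, -0.002], [-1.0, 0.003, -0.001], [0.001, 0.002, -1.0]]
contact_force: [0.1, 0.0, -4.9]
opening: 0.0631
```

```bash
python3 - <<'E'
from h import *
s=snap('side','s19.png');crop('s','c19.png',180,170,160,120,5,s)
go((.517,-.023,.192))
C=lambda P:np.round((proj('side',P)-[180,170])*5+2,0)
p=robot.get_obs()['eef_pos']
b=p-[0,0,.172]
for a in np.arange(0,360,30):
    q=b+.032*np.array([np.cos(np.deg2rad(a)),np.sin(np.deg2rad(a)),0]); print(a,C(q),C(q+[0,0,.02]))
for z in (.02,.056): print('pin',C([.517,-.0235,z]))
E
```

```text
t 19.95 pos [ 0.5166 -0.0252  0.2474] rv [ 0.0015 -0.0008 -0.003 ] F [-0.5 -1.2 -4.4] op 0.0633
(0.517, -0.023, 0.192) [-0.22 -0.05  5.54]
0 [308. 341.] [302. 303.]
30 [296. 376.] [289. 338.]
60 [308. 409.] [302. 372.]
90 [342. 432.] [336. 394.]
120 [389. 437.] [384. 400.]
150 [435. 424.] [430. 386.]
180 [467. 395.] [463. 357.]
210 [477. 360.] [473. 322.]
240 [462. 328.] [459. 290.]
270 [429. 307.] [424. 269.]
300 [384. 302.] [379. 264.]
330 [340. 314.] [335. 276.]
pin [397. 470.]
pin [388. 406.]
```

View pics/c19.png

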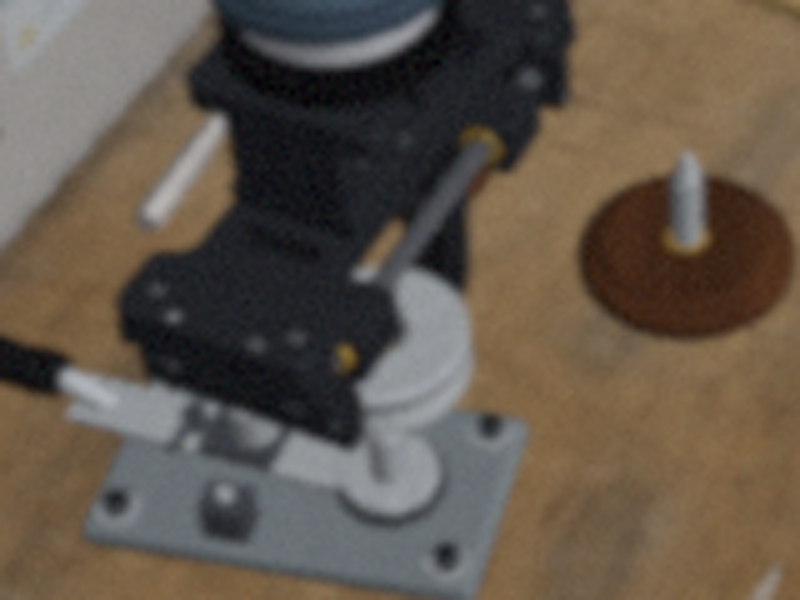

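```bash
python3 - <<'E'
from h import *
C=lambda x,y:(180+(x+.5)/5-.5,170+(y+.5)/5-.5)
print('seat',onplane('side',C(390.5,475),.02),onplane('side',C(390.5,475),.018))
print('bigpeg base',onplane('side',C(688,241),.016),'tip',onplane('side',C(685,153),.062))
E
```

```text
seat [ 0.51796582 -0.02035246  0.02      ] [ 0.51889478 -0.02169597  0.018     ]
bigpeg base [ 0.46652371 -0.17738792  0.016     ] tip [ 0.46885522 -0.18035989  0.062     ]
```

Emit:
drive_tool([
  [[-0.25, -0.1, 0.7], [0, 0, -0.003], -1],
  [[-0.25, -0.1, 1.4], [0, 0, -0.003], -1],
  [[-0.25, -0.1, 2.1], [0, 0, -0.003], -1],
  [[-0.25, -0.1, 2.8], [0, 0, -0.003], -1],
  [[-0.25, -0.1, 3.5], [0, 0, -0.003], -1],
  [[-0.25, -0.1, 3.5], [0, 0, -0.003], -1],
])

```text
time: 20.55
eef_pos: [0.5176, -0.0209, 0.2113]
eef_rot: [[0.003, -1.0, -0.003], [-1.0, -0.003, -0.0], [0.0, 0.003, -1.0]]
contact_force: [-0.5, -0.1, -4.3]
opening: 0.0633
```

```bash
python3 - <<'E'
from h import *
s=snap('side','s20.png');crop('s','c20.png',180,170,160,120,5,s)
go((.517,-.0225,.192))
E
```

```text
t 20.6 pos [ 0.5178 -0.021   0.2118] rv [ 0.0021 -0.0001  0.0027] F [ 0.2 -0.4 -3.6] op 0.0634
(0.517, -0.0225, 0.192) [0.15 0.08 1.98]
```

View pics/c20.png

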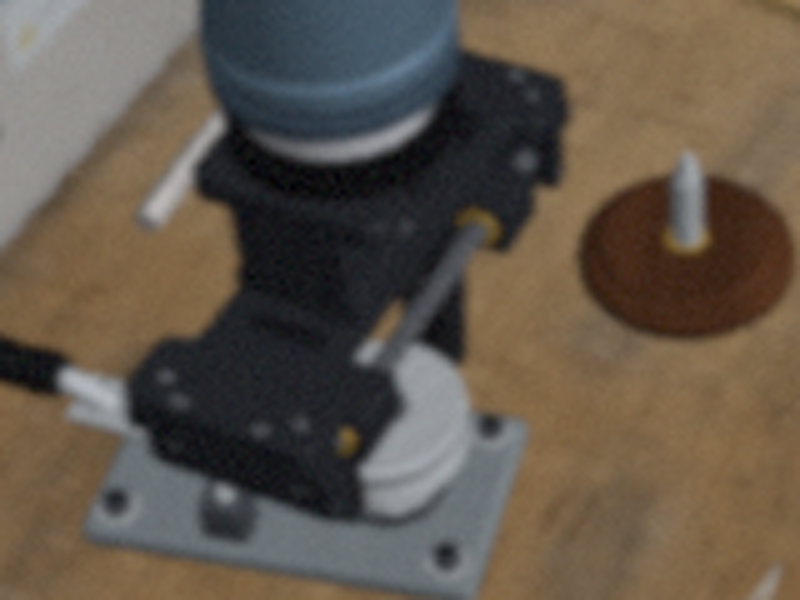

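Emit:
drive_tool([
  [[0.1, 0.05, 0.7], [0, 0, 0], -1],
  [[0.1, 0.05, 1.4], [0, 0, 0], -1],
  [[0.1, 0.05, 1.8], [0, 0, 0], -1],
  [[0.1, 0.05, 1.95], [0, 0, 0], -1],
  [[0.1, 0.05, 1.95], [0, 0, 0], -1],
  [[0.1, 0.05, 1.95], [0, 0, 0], -1],
])

```text
time: 21.2
eef_pos: [0.5177, -0.0219, 0.193]
eef_rot: [[0.003, -1.0, -0.001], [-1.0, -0.003, -0.0], [0.0, 0.001, -1.0]]
contact_force: [-0.3, 0.3, -4.6]
opening: 0.0631
```

```bash
python3 - <<'E'
from h import *
s=snap('side','s21.png');crop('s','c21.png',180,170,160,120,5,s)
go((.517,-.0225,.192))
E
```

```text
t 21.25 pos [ 0.5177 -0.0219  0.1931] rv [ 0.0006 -0.      0.0028] F [ 0.2 -0.9 -4.6] op 0.0633
(0.517, -0.0225, 0.192) [0.06 0.07 0.11]
```

View pics/c21.png

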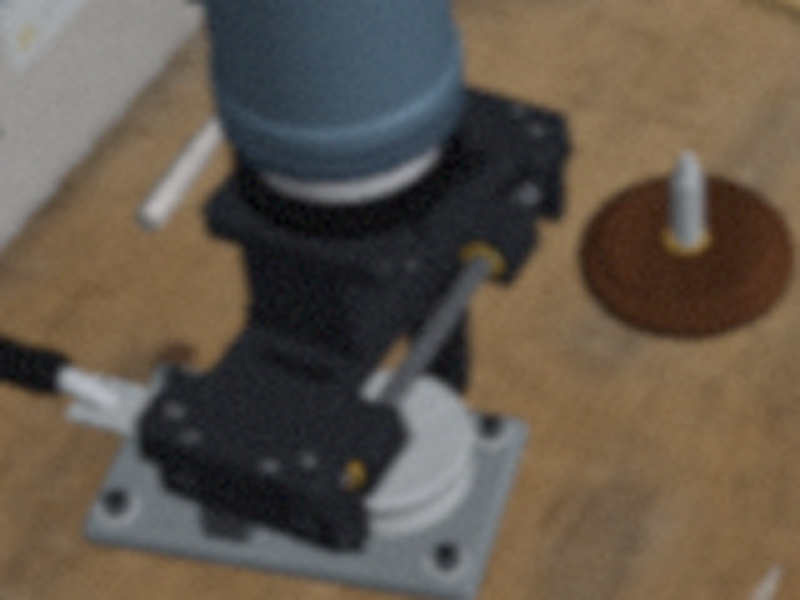

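Nearly seated; lower 1 mm more and release.

Emit:
drive_tool([
  [[0, 0, 0.12], [0, 0, 0], -1],
  [[0, 0, 0.12], [0, 0, 0], -1],
  [[0, 0, 0.12], [0, 0, 0], 1],
  [[0, 0, 0.12], [0, 0, 0], 1],
  [[0, 0, 0.12], [0, 0, 0], 1],
  [[0, 0, 0.12], [0, 0, 0], 1],
  [[0, 0, -2], [0, 0, 0], 1],
  [[0, 0, -6], [0, 0, 0], 1],
  [[0, 0, -9], [0, 0, 0], 1],
  [[0, 0, -9], [0, 0, 0], 1],
])

```text
time: 22.25
eef_pos: [0.5191, -0.0223, 0.2861]
eef_rot: [[0.003, -1.0, 0.005], [-1.0, -0.003, 0.0], [-0.0, -0.005, -1.0]]
contact_force: [-0.8, -1.1, -0.7]
opening: 0.0883
```

```bash
python3 - <<'E'
from h import *
s=snap('side','s22.png');crop('s','c22.png',190,120,200,150,4,s)
go((.466,-.3915,.28),(.466,-.3915,.2),(.466,-.3915,.18))
E
```

```text
t 22.3 pos [ 0.5184 -0.0219  0.2843] rv [-0.0026  0.0005  0.0031] F [-0.3  0.3 -0.2] op 0.0879
(0.466, -0.3915, 0.28) [36.95  5.35  0.4 ]
(0.466, -0.3915, 0.2) [36.95  5.37  8.4 ]
(0.466, -0.3915, 0.18) [36.95  5.38 10.4 ]
```

View pics/c22.png

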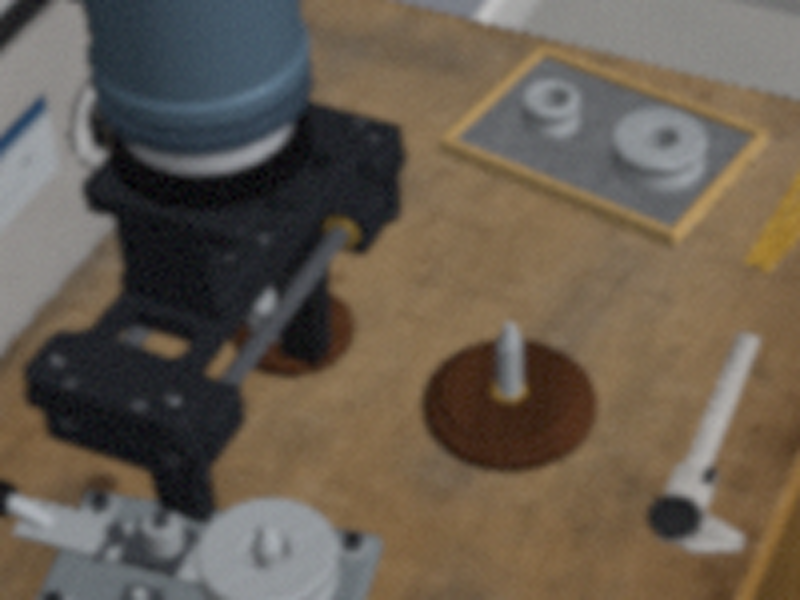

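Emit:
drive_tool([
  [[4, 0.6, 0], [-0.003, 0, 0.003], 1],
  [[9, 1.3, 0], [-0.003, 0, 0.003], 1],
  [[14, 2, 0], [-0.003, 0, 0.003], 1],
  [[19, 2.7, 0], [-0.003, 0, 0.003], 1],
  [[24, 3.5, 0], [-0.003, 0, 0.003], 1],
  [[29, 4.2, 0], [-0.003, 0, 0.003], 0.6],
  [[34, 5, 1], [-0.003, 0, 0.003], 0.6],
  [[36.9, 5.35, 3], [-0.003, 0, 0.003], 0.6],
  [[36.9, 5.35, 6], [-0.003, 0, 0.003], 0.6],
  [[36.9, 5.35, 6], [-0.003, 0, 0.003], 0.6],
  [[36.9, 5.35, 6], [-0.003, 0, 0.003], 0.6],
])

```text
time: 23.4
eef_pos: [0.4649, -0.3902, 0.2219]
eef_rot: [[0.0, -1.0, -0.006], [-1.0, -0.0, 0.002], [-0.002, 0.006, -1.0]]
contact_force: [-0.3, -0.7, -0.3]
opening: 0.0704
```

```bash
python3 - <<'E'
from h import *
s=snap('side','s23.png');crop('s','c23.png',260,90,150,120,5,s)
go((.466,-.3915,.18))
E
```

```text
t 23.45 pos [ 0.4655 -0.3903  0.223 ] rv [0.0043 0.0009 0.0009] F [ 0.3 -0.2  0.2] op 0.0702
(0.466, -0.3915, 0.18) [ 0.12 -0.07  4.3 ]
```

View pics/c23.png

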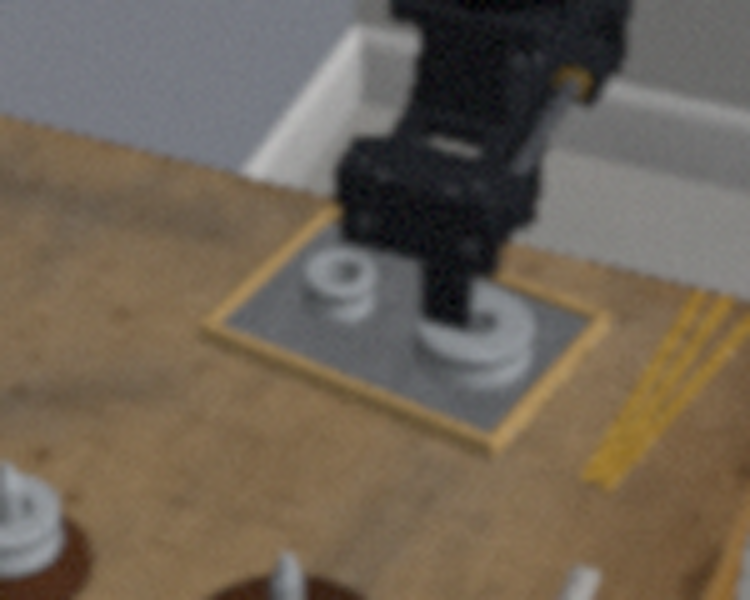

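Emit:
drive_tool([
  [[0.1, 0, 2.5], [0, 0, 0], 0.6],
  [[0.1, 0, 3.9], [0, 0, 0], 0.6],
  [[0.1, 0, 4.25], [0, 0, 0], 0.6],
  [[0.1, 0, 4.25], [0, 0, 0], -1],
  [[0.1, 0, 4.25], [0, 0, 0], -1],
  [[0.1, 0, 4.25], [0, 0, 0], -1],
  [[0.1, 0, 4.25], [0, 0, 0], -1],
  [[0.1, 0, 4.25], [0, 0, 0], -1],
  [[0.1, 0, 4.25], [0, 0, 0], -1],
])

```text
time: 24.35
eef_pos: [0.4653, -0.3921, 0.1812]
eef_rot: [[0.0, -1.0, -0.003], [-1.0, -0.0, -0.0], [0.0, 0.003, -1.0]]
contact_force: [-0.4, 2.0, 6.7]
opening: 0.0527
```

```bash
python3 - <<'E'
from h import *
go((.4665,-.179,.27),(.4665,-.179,.191))
E
```

```text
t 24.35 pos [ 0.4653 -0.3921  0.1812] rv [ 0.0029 -0.0001  0.    ] F [-0.4  2.   6.7] op 0.0527
(0.4665, -0.179, 0.27) [-21.31  -0.09  -8.88]
(0.4665, -0.179, 0.191) [-21.31  -0.12  -0.98]
```

Emit:
drive_tool([
  [[0, 0, -2], [0.003, 0, 0], -1],
  [[0, 0, -5], [0.003, 0, 0], -1],
  [[0, 0, -8.5], [0.003, 0, 0], -1],
  [[-3, 0, -8.5], [0.003, 0, 0], -1],
  [[-7, 0, -8.5], [0.003, 0, 0], -1],
  [[-11, 0, -8.5], [0.003, 0, 0], -1],
  [[-15, -0.1, -8.5], [0.003, 0, 0], -1],
  [[-19, -0.1, -8.5], [0.003, 0, 0], -1],
  [[-21.3, -0.1, -7.5], [0.003, 0, 0], -1],
  [[-21.3, -0.1, -6.8], [0.003, 0, 0], -1],
  [[-21.3, -0.1, -6.8], [0.003, 0, 0], -1],
  [[-21.3, -0.1, -6.8], [0.003, 0, 0], -1],
])

```text
time: 25.55
eef_pos: [0.4661, -0.1803, 0.2486]
eef_rot: [[-0.002, -1.0, -0.001], [-1.0, 0.002, -0.001], [0.001, 0.001, -1.0]]
contact_force: [0.5, 0.5, -3.5]
opening: 0.0533
```

```bash
python3 - <<'E'
from h import *
s=snap('side','s24.png');crop('s','c24.png',240,110,160,120,5,s)
go((.4665,-.179,.191))
C=lambda P:np.round((proj('side',P)-[240,110])*5+2,0)
p=robot.get_obs()['eef_pos']
b=p-[0,0,.1752]
for a in np.arange(0,360,30):
    q=b+.027*np.array([np.cos(np.deg2rad(a)),np.sin(np.deg2rad(a)),0]); print(a,C(q),C(q+[0,0,.02]))
for z in (.016,.062): print('peg',C([.4665,-.179,z]))
E
```

```text
t 25.6 pos [ 0.4661 -0.1805  0.2487] rv [ 0.0005 -0.0012 -0.0022] F [-0.2 -0.3 -3.2] op 0.053
(0.4665, -0.179, 0.191) [-0.15 -0.04  5.77]
0 [328. 415.] [327. 377.]
30 [322. 439.] [321. 401.]
60 [335. 462.] [334. 424.]
90 [363. 478.] [363. 440.]
120 [399. 482.] [399. 444.]
150 [433. 472.] [434. 434.]
180 [455. 452.] [456. 414.]
210 [460. 428.] [461. 390.]
240 [446. 405.] [447. 367.]
270 [418. 390.] [419. 353.]
300 [384. 387.] [383. 349.]
330 [351. 396.] [350. 358.]
peg [390. 538.]
peg [389. 457.]
```

View pics/c24.png

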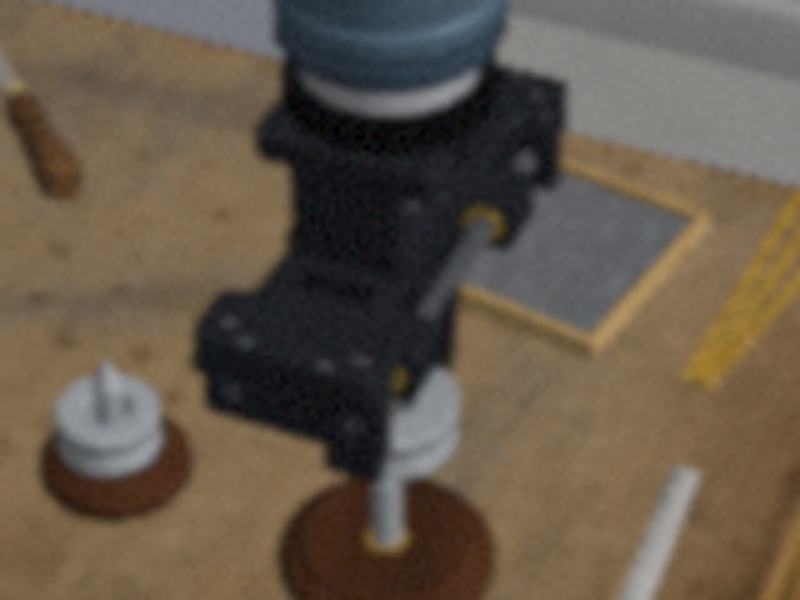

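Emit:
drive_tool([
  [[-0.12, -0.1, 0.8], [0, 0, -0.002], -1],
  [[-0.12, -0.1, 1.6], [0, 0, -0.002], -1],
  [[-0.12, -0.1, 2.4], [0, 0, -0.002], -1],
  [[-0.12, -0.1, 3.2], [0, 0, -0.002], -1],
  [[-0.12, -0.1, 4.2], [0, 0, -0.002], -1],
  [[-0.12, -0.1, 5.2], [0, 0, -0.002], -1],
  [[-0.12, -0.1, 5.6], [0, 0, -0.002], -1],
  [[-0.12, -0.1, 5.7], [0, 0, -0.002], -1],
  [[-0.12, -0.1, 5.7], [0, 0, -0.002], -1],
])

```text
time: 26.5
eef_pos: [0.467, -0.1779, 0.1913]
eef_rot: [[0.002, -1.0, -0.001], [-1.0, -0.002, 0.0], [-0.0, 0.001, -1.0]]
contact_force: [-0.8, 1.0, -3.1]
opening: 0.053
```

```bash
python3 - <<'E'
from h import *
go((.4665,-.179,.191))
E
```

```text
t 26.5 pos [ 0.467  -0.1779  0.1913] rv [0.0014 0.0004 0.0016] F [-0.8  1.  -3.1] op 0.053
(0.4665, -0.179, 0.191) [0.11 0.05 0.03]
```

Within a millimetre of the seat; release and go up.

Emit:
drive_tool([
  [[0.05, 0, 0.08], [0, 0, 0], -1],
  [[0.05, 0, 0.08], [0, 0, 0], 0.6],
  [[0.05, 0, 0.08], [0, 0, 0], 1],
  [[0.05, 0, 0.08], [0, 0, 0], 1],
  [[0.05, 0, 0.08], [0, 0, 0], 1],
  [[0.05, 0, -2], [0, 0, 0], 1],
  [[0.05, 0, -6], [0, 0, 0], 1],
  [[0.05, 0, -9], [0, 0, 0], 1],
  [[0.05, 0, -9], [0, 0, 0], 1],
])

```text
time: 27.4
eef_pos: [0.4686, -0.1791, 0.2845]
eef_rot: [[0.002, -1.0, 0.005], [-1.0, -0.002, -0.002], [0.002, -0.005, -1.0]]
contact_force: [-0.3, 0.4, 0.4]
opening: 0.0884
```

```bash
python3 - <<'E'
from h import *
s=snap('side','s25.png');crop('s','c25.png',190,120,200,150,4,s)
go((.535,-.402,.27),(.535,-.402,.22))
E
```

```text
t 27.45 pos [ 0.468  -0.1785  0.2828] rv [-0.0026 -0.0007  0.0022] F [-0.7  1.1 -0.1] op 0.0881
(0.535, -0.402, 0.27) [22.36 -6.65  1.31]
(0.535, -0.402, 0.22) [22.36 -6.63  6.31]
```

View pics/c25.png

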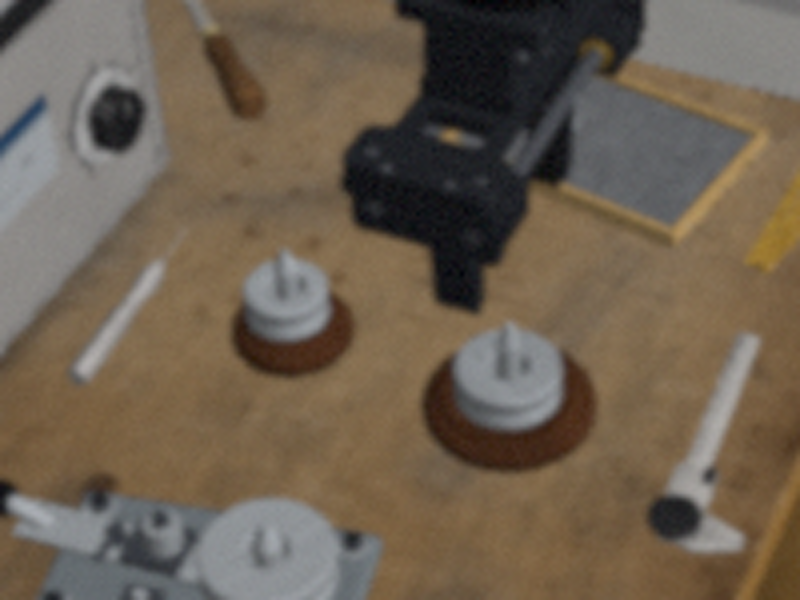

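Emit:
drive_tool([
  [[4, -1.2, 0], [-0.003, 0, 0.002], 1],
  [[8, -2.4, 0], [-0.003, 0, 0.002], 1],
  [[12, -3.6, 0], [-0.003, 0, 0.002], 1],
  [[16, -4.8, 0], [-0.003, 0, 0.002], 0.3],
  [[20, -6, 1], [-0.003, 0, 0.002], 0.3],
  [[22.35, -6.65, 3], [-0.003, 0, 0.002], 0.3],
  [[22.35, -6.65, 6], [-0.003, 0, 0.002], 0.3],
  [[22.35, -6.65, 6], [-0.003, 0, 0.002], 0.3],
  [[22.35, -6.65, 6], [-0.003, 0, 0.002], 0.3],
])

```text
time: 28.35
eef_pos: [0.5337, -0.401, 0.2201]
eef_rot: [[-0.0, -1.0, -0.006], [-1.0, 0.0, 0.002], [-0.002, 0.006, -1.0]]
contact_force: [-0.4, -0.0, 0.8]
opening: 0.057
```

```bash
python3 - <<'E'
from h import *
s=snap('side','s26.png');crop('s','c26.png',260,90,150,120,5,s)
go((.535,-.402,.18))
E
```

```text
t 28.4 pos [ 0.5342 -0.4013  0.2214] rv [0.0043 0.0006 0.0002] F [ 1.1 -0.2  0.2] op 0.0571
(0.535, -0.402, 0.18) [ 0.07 -0.1   4.14]
```

View pics/c26.png

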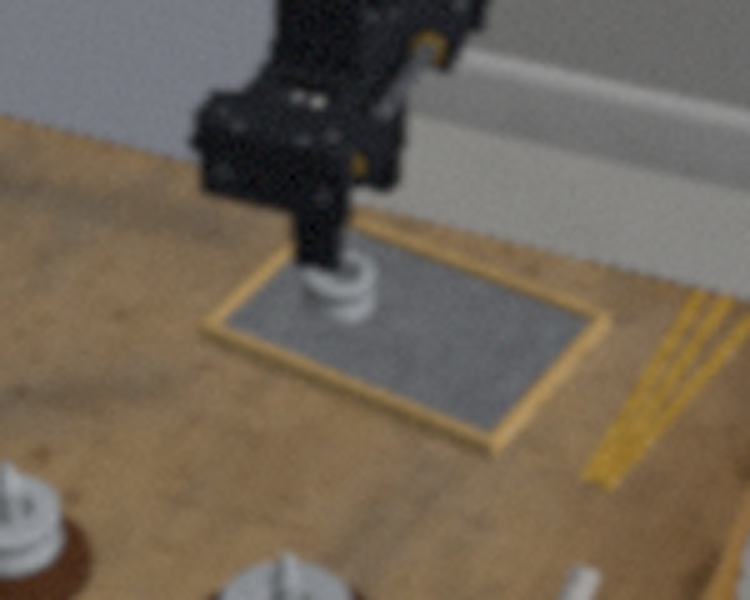

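Emit:
drive_tool([
  [[0.05, -0.05, 2.5], [0, 0, 0], 0.3],
  [[0.05, -0.05, 3.8], [0, 0, 0], 0.3],
  [[0.05, -0.05, 4.1], [0, 0, 0], 0.3],
  [[0.05, -0.05, 4.1], [0, 0, 0], -1],
  [[0.05, -0.05, 4.1], [0, 0, 0], -1],
  [[0.05, -0.05, 4.1], [0, 0, 0], -1],
  [[0.05, -0.05, 4.1], [0, 0, 0], -1],
  [[0.05, -0.05, 4.1], [0, 0, 0], -1],
  [[0.05, -0.05, 4.1], [0, 0, 0], -1],
])

```text
time: 29.3
eef_pos: [0.5348, -0.4025, 0.1813]
eef_rot: [[-0.0, -1.0, -0.003], [-1.0, 0.0, -0.0], [0.0, 0.003, -1.0]]
contact_force: [-0.6, 0.8, 6.2]
opening: 0.0318
```

```bash
python3 - <<'E'
from h import *
go((.594,-.1845,.27),(.594,-.1845,.211))
E
```

```text
t 29.3 pos [ 0.5348 -0.4025  0.1813] rv [ 0.003  -0.0004 -0.0002] F [-0.6  0.8  6.2] op 0.0318
(0.594, -0.1845, 0.27) [-21.8   -5.89  -8.9 ]
(0.594, -0.1845, 0.211) [-21.8   -5.91  -3.  ]
```

Emit:
drive_tool([
  [[0, 0, -2], [0.003, 0, 0], -1],
  [[0, 0, -5], [0.003, 0, 0], -1],
  [[0, 0, -8.5], [0.003, 0, 0], -1],
  [[-3, -0.8, -8.5], [0.003, 0, 0], -1],
  [[-7, -1.9, -8.5], [0.003, 0, 0], -1],
  [[-11, -3, -8.5], [0.003, 0, 0], -1],
  [[-15, -4.1, -8.5], [0.003, 0, 0], -1],
  [[-19, -5.2, -8.5], [0.003, 0, 0], -1],
  [[-21.8, -5.9, -7.8], [0.003, 0, 0], -1],
  [[-21.8, -5.9, -6.8], [0.003, 0, 0], -1],
  [[-21.8, -5.9, -6.8], [0.003, 0, 0], -1],
  [[-21.8, -5.9, -6.8], [0.003, 0, 0], -1],
])

```text
time: 30.5
eef_pos: [0.5932, -0.1859, 0.2488]
eef_rot: [[-0.002, -1.0, -0.001], [-1.0, 0.002, -0.001], [0.001, 0.001, -1.0]]
contact_force: [-0.6, 0.2, -1.4]
opening: 0.0322
```

```bash
python3 - <<'E'
from h import *
s=snap('side','s27.png');cv2.imwrite('pics/c27.png',cv2.resize(s[150:210,235:295,::-1],None,fx=10,fy=10,interpolation=cv2.INTER_CUBIC))
go((.594,-.1845,.211))
C=lambda P:np.round((proj('side',P)-[235,150])*10+4.5,0)
p=robot.get_obs()['eef_pos']
b=p-[0,0,.1753]
for a in np.arange(90,271,30):
    q=b+.017*np.array([np.cos(np.deg2rad(a)),np.sin(np.deg2rad(a)),0]); print(a,C(q),C(q+[0,0,.02]))
for z in (.016,.062): print('peg',C([.594,-.1845,z]))
E
```

```text
t 30.55 pos [ 0.5933 -0.1862  0.249 ] rv [ 0.0005 -0.0014 -0.0027] F [ 0.2 -1.  -1. ] op 0.0318
(0.594, -0.1845, 0.211) [-0.17 -0.07  3.8 ]
90 [231. 331.] [222. 256.]
120 [274. 336.] [265. 260.]
150 [316. 325.] [308. 250.]
180 [345. 302.] [338. 227.]
210 [355. 274.] [347. 199.]
240 [342. 247.] [334. 172.]
270 [310. 230.] [302. 155.]
peg [287. 489.]
peg [269. 327.]
```

View pics/c27.png

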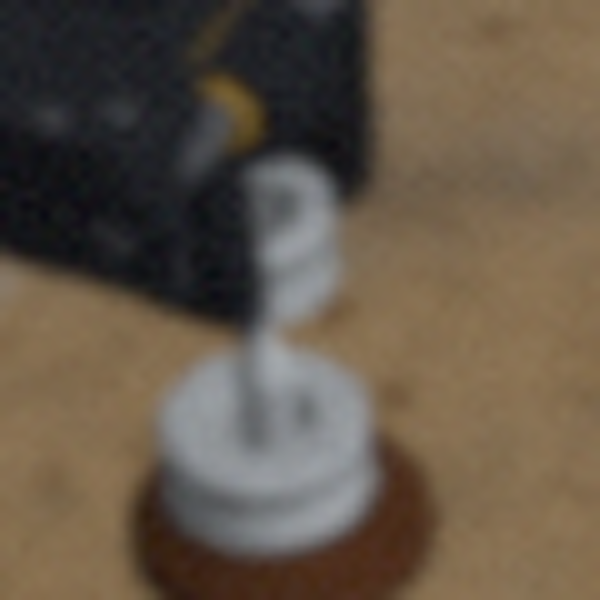

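Emit:
drive_tool([
  [[-0.13, 0, 0.6], [0, 0, -0.002], -1],
  [[-0.13, 0, 1.2], [0, 0, -0.002], -1],
  [[-0.13, 0, 1.8], [0, 0, -0.002], -1],
  [[-0.13, 0, 2.4], [0, 0, -0.002], -1],
  [[-0.13, 0, 3.0], [0, 0, -0.002], -1],
  [[-0.13, 0, 3.5], [0, 0, -0.002], -1],
  [[-0.13, 0, 3.7], [0, 0, -0.002], -1],
  [[-0.13, 0, 3.7], [0, 0, -0.002], -1],
])

```text
time: 31.35
eef_pos: [0.5937, -0.183, 0.2113]
eef_rot: [[0.002, -1.0, -0.001], [-1.0, -0.002, 0.0], [-0.0, 0.001, -1.0]]
contact_force: [-1.7, 0.9, 2.4]
opening: 0.0315
```

```bash
python3 - <<'E'
from h import *
go((.594,-.1845,.211))
s=snap('side','s28.png');crop('s','c28.png',220,130,100,100,6,s)
E
```

```text
t 31.35 pos [ 0.5937 -0.183   0.2113] rv [0.0012 0.0004 0.0017] F [-1.7  0.9  2.4] op 0.0315
(0.594, -0.1845, 0.211) [ 0.15 -0.03  0.03]
```

View pics/c28.png

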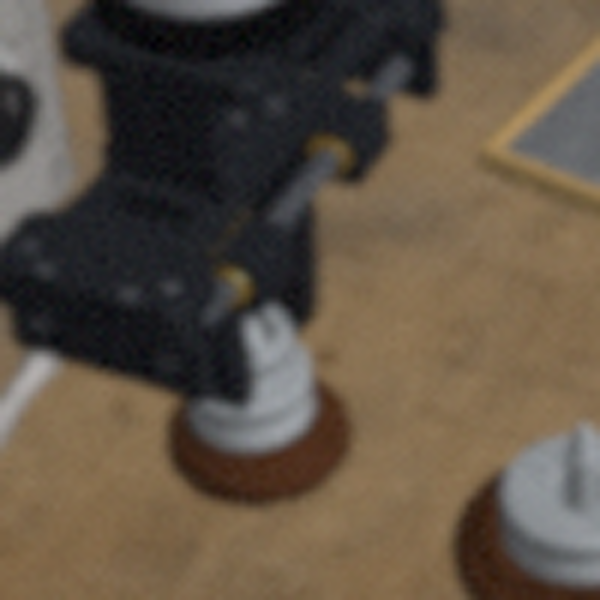

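Seated (upward force 2.4 N). Release, go up and withdraw sideways so the top view clears.

Emit:
drive_tool([
  [[0.05, 0, 0], [0, 0, 0], -1],
  [[0.05, 0, 0], [0, 0, 0], 0.4],
  [[0.05, 0, 0], [0, 0, 0], 0.8],
  [[0.05, 0, 0], [0, 0, 0], 0.8],
  [[0.05, 0, 0], [0, 0, 0], 0.8],
  [[0.05, 0, -2], [0, 0, 0], 1],
  [[0.05, 0, -6], [0, 0, 0], 1],
  [[0.05, 0, -10], [0, 0, 0], 1],
  [[0.05, 0, -15], [0, 0, 0], 1],
  [[0.05, 0, -20], [0, 0, 0], 1],
  [[0.05, 0, -20], [0, 0, 0], 1],
])

```text
time: 32.5
eef_pos: [0.5954, -0.1852, 0.4181]
eef_rot: [[0.001, -1.0, 0.01], [-1.0, -0.001, -0.003], [0.003, -0.01, -1.0]]
contact_force: [0.2, -0.3, -0.0]
opening: 0.0883
```

```bash
python3 - <<'E'
from h import *
go((.5,.2,.5),(.4,.4,.5))
s=snap('side','s29.png');crop('s','c29.png',190,130,200,150,4,s)
E
```

```text
t 32.5 pos [ 0.5954 -0.1852  0.4181] rv [-0.0103 -0.0031  0.0012] F [ 0.2 -0.3 -0. ] op 0.0883
(0.5, 0.2, 0.5) [-38.51   9.41  -8.4 ]
(0.4, 0.4, 0.5) [-58.52  19.38  -8.57]
```

View pics/c29.png

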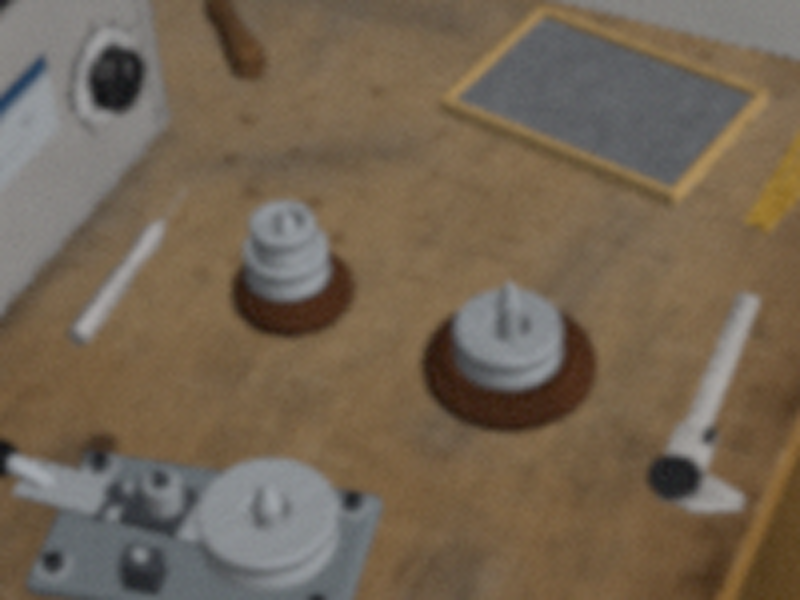

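```bash
python3 - <<'E'
from h import *
S=lambda x,y:(190+(x+.5)/4-.5,130+(y+.5)/4-.5)
print('biggest',onplane('side',S(271,514),.040),'pin tip',onplane('side',S(268,487),.056))
print('smallest',onplane('side',S(284,222),.056),'second',onplane('side',S(508,328),.036))
snap('top','t29.png')
E
```

```text
biggest [ 0.51636286 -0.01985746  0.04      ] pin tip [ 0.51746052 -0.02203272  0.056     ]
smallest [ 0.59499084 -0.18175478  0.056     ] second [ 0.46660413 -0.17494004  0.036     ]
```

View pics/t29.png

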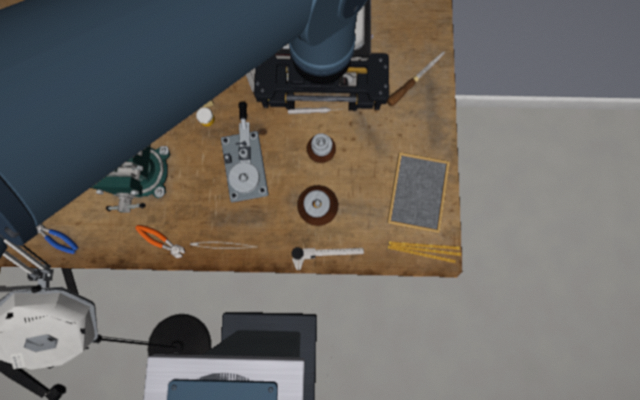

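```bash
python3 - <<'E'
from h import *
t=cv2.imread('pics/t29.png')[:,:,::-1];crop('t','ct29.png',215,95,150,140,4,t)
E
```

```text
(no output)
```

View pics/ct29.png

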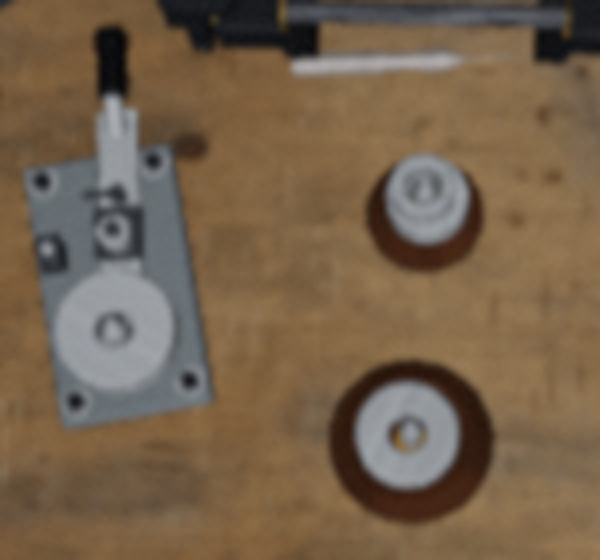

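```bash
python3 - <<'E'
from h import *
S=lambda x,y:(190+(x+.5)/4-.5,130+(y+.5)/4-.5)
T=lambda x,y:(215+(x+.5)/4-.5,95+(y+.5)/4-.5)
for n,a,b in(('big',(271,514),(115,330)),('smallest',(284,222),(424,187)),('second',(508,328),(407,434))): print(n,*two(S(*a),T(*b)))
print(robot.get_obs()['time'],robot.hand_in())
E
```

```text
big [ 0.51717233 -0.02135586  0.03785229] 0.00040185292905688374
smallest [ 0.59489172 -0.18292981  0.05474334] 0.0015618713406477123
second [ 0.46643648 -0.176942    0.03390093] 0.0019795426760240444
the job is handed in; nothing more can be done
32.6 None
```

The changeover is finished, and I handed it in at about 32.6 s of the 115 s allowed. No verdict was reported.

**What I did:** I laid the second-biggest and smallest collars flat in the tray. The third-biggest then went from the bender's pin to the bottom of the small stand, and the biggest onto the bender's pin. Finally I put the second-biggest back on the big stand and the smallest on top of the third-biggest.

**Last checks:**
- **Pictures:** both views show all four collars flat on their pegs or pin and the tray empty. The caliper and tweezers look unmoved by eye in the pictures, and the open gripper is well clear.
- **Heights:** measured from the two cameras, the top faces stood at these heights:

| Collar | Measured (mm) | Expected when fully down (mm) |
|---|---|---|
| Biggest | 37.9 | 40 |
| Smallest | 54.7 | 56 |
| Second-biggest | 33.9 | 36 |

- **Third-biggest:** I did not measure its final height. It was last seen down on the stand, and the smallest collar's height on top of it agrees.

**Disagreements:**
- The heights read 1–2 mm low, which is within the calibration error.
- The side camera read about 2–4 mm high in y compared with the arm. I allowed for this when placing the collars.

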